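# Open the side arm of a spinner flask and lay its screw cap in the dish

## Robot

A 6-joint arm with a two-finger parallel gripper is mounted at the origin on the work surface. World frame = base frame: x ahead of the robot, y to its left, z up, the work surface at z = 0. Lengths are in mm, angles in rad, forces in N, time in s.
With the tool pointing down it reaches from about 275 to 750 mm from the base axis. Payload 10.2 kg.
Tool frame: the origin (TCP) lies midway between the tips of the shut fingers; the grasp point (between the pads) lies grip_depth behind it (grip_depth is the distance from the TCP to the grasp point, in mm); z points along the fingers, y is the line along which they close (so a half turn about z gives the same grasp; the last joint's range is limited). The gripper opens to 85 mm and grips with 20 to 120 N. Pads are 22 mm wide; open, the fingers measure 114 mm over their backs; the gripper's body (76 mm by 85 mm) begins 54 mm behind the grasp point. The pads swing forward as they close: fully open they stand 13 mm farther back than shut.
Start: joints at [1.079, 0.313, 1.498, -0, 1.331, -0.223], TCP at [139.439, 506.15, 231.294] pointing down, gripper open.
Joint ranges: [-2.94, 2.94], [-0.97, 2.17], [0.19, 2.56], [-1.23, 4.37], [0.02, 3.11], [-2.88, 2.88]. Speed limits (rad/s): [2.39, 2.39, 3.01, 3.14, 3.14, 3.14].

## Interface

Orientations are given as a unit quaternion [w, x, y, z].
In Python, from rig import * gives the robot as it stands.
- The arm moves only by the tool servo_tool, never from a script. Its argument "commands" is a list of rows, each a list of 3 entries, a list of its own where there are three numbers: the gripper command: -1 is fully open, 1 is shut, values between are in proportion, then the shift along the tool's x, y, z in m, then the turn, a rotation vector about the tool's x, y, z in units of 6 degrees (1.0 is 6 degrees). In form: [[grip, [dx, dy, dz], [ax, ay, az]], ...]. A call has 1 to 10 rows; each row shifts and turns the commanded pose from where the row before left it, along the tool's axes as they then stand; what a row does not reach is not made up. A row lasts 1/12 s, in which the tool goes at most 41.7 mm and 7.16 degrees, less where a joint would pass 70% of its speed; a pose out of reach is approached as far as the arm can. A call is refused whole if a number of a shift passes 0.0417 or a number of a turn 1, either way. A call with a gripper value outside its range is refused whole. The fingers move at their own pace and stop on an object; "squeeze" is the grip in N (left out, the last holds). Time passes only in rows, so rows that do not move let the fingers close. It gives the time, the measured TCP pose, the force, the opening and the grip force at its end, in the units of the state.
- sense(): the state, without advancing time (a new reading comes with each control period).
- capture(name): name is "side" or "top"; returns a dict with "pixels" (384x512x3 uint8, red, green, blue), "z_map" (384x512 float32, mm along the optical axis (not along the pixel's ray), 0 where there is no reading), "fx", "fy", "cx", "cy" (pixels), "rvec" (rotation vector, rad) and "tvec" (3), from world to camera coordinates, as OpenCV has them. Camera axes: x right, y down, z forward; pixel columns grow to the right and rows downward; lengths in mm; the calibration is good to about 2 mm. A picture is of the moment at which its call begins.
- finish_job(): hands the job in; it is judged then, once.
The state is a dict: "time_s": time; "joints": joint angles; "dq": joint speeds; "tau": joint torques, N m; "eef_pos": TCP position; "ee_rot": TCP orientation; "force": force on the tool from outside, world axes, zero at the start; "wrist_torque": the same for the moment, N m; "grip_width": opening from 0.0 (shut) to 1.0 (fully open); "grip_force": force on a finger pad.
Only numpy, scipy, OpenCV 4.12 (cv2) and the standard library are available. Lean on these libraries where they do the work, as an engineer would, in place of code of your own. Each camera call takes 0.05 s, during which the arm holds its last target. There are 200 camera calls.

## Task

Unscrew the cap from the spinner flask's side arm that leans towards you, keep hold of it as it comes off the thread, and set it down, not dropped, open side down and flat in the empty glass dish, then let go. The glass arm breaks easily, so go gently by feel: let the cap climb its thread as it turns, do not pull it before it is free, nor press on it or strain it sideways, and do not knock the glassware or move the other things on the bench.

Things in the scene. Friction and masses are not known exactly. Their poses are not given: they have to be found in the camera images.
- side_arm: glass side arm of the spinner flask, the one leaning towards the robot; rigid. Origin: centre of its mouth, about 0.24 m above the bench; z axis points outward along the arm, 28 degrees from vertical; x axis lies in the arm's upright plane, pointing up and towards the flask's middle. Neck 38 mm across (46 over its thick, round right-hand thread), 92 mm long. A seal ring on the rim pushes the cap outward with about 2 N over its first 2 mm
- flask: clear glass spinner flask, 112 mm wide, held without play in a spring clip on a white stirrer 190 x 150 x 55 mm. Origin: centre of its underside, 55 mm above the bench, z up. Its big blue middle cap (75 mm wide) tops out 158 mm above the origin, 23 mm lower than the side arm's mouth and 85 mm from it sideways. A second, identical side arm leans the opposite way; its cap stays on
- cap: ribbed blue plastic screw cap on that side arm: 54 mm outside diameter, 48 inside, 30 mm high, about 45 g, round, about 1 mm of sideways play on the neck. Origin: centre of the open skirt edge; z axis along the arm towards the closed end. Fully home, where it starts, its origin lies 25 mm below the arm's mouth along the arm's axis
- cap_top (a point): centre of the cap's closed end, 30 mm from the skirt edge. Looking down onto it, the cap unscrews anticlockwise. The steep thread lifts it several millimetres a turn, and it comes free of the thread somewhere between one and two turns, which shows only by feel, and must then be drawn about 12 mm more straight out along the arm to clear the rim. Turned on without being held it wobbles and can fall off
- dish: empty round clear glass dish with a low rim on the bench, left or right of the flask: 140 mm across, rim 14 mm high, wall 3 mm, floor 4 mm thick. Origin: centre of its underside, z up
- tube_rack: grey rack of small capped tubes, 105 x 125 x 77 mm, on the other side of the flask from the dish; origin at the centre of its underside
- conical_flask: conical glass flask with a cotton plug, 84 mm wide, 170 mm high, behind on the left; origin at the centre of its underside
- media_bottle: glass bottle with the same kind of blue screw cap, 86 mm wide, 175 mm high, behind on the right; origin at the centre of its underside
- pen_cup: blue cup with pens and scissors, 72 mm wide, 150 mm high, behind the flask; origin at the centre of its underside
- tip_box: box of pipette tips with a clear lid, 85 x 120 x 65 mm, on the left; origin at the centre of its underside
- timer: flat white bench timer, 62 x 66 x 18 mm, in front of the flask; origin at the centre of its underside
- spare_cap: spare blue screw cap of the same size, standing open side down on the bench in front of the flask; origin at the centre of its underside
Not all that is in view belongs to the job. What is shaped like the cap but green or orange is not meant. Several things have the shape of the dish; the one meant has the colours described above.

How it is judged:
By the outcome, as a careful person would: the job done as asked, in the order asked, and still so for the second after the job is handed in, with the robot touching nothing.
It also fails if it takes over 72 s, if anything falls off the work surface, if the arm or the gripper's body presses on something with over 40 N, if the wrist force passes 120 N, or if a joint passes its speed limit or range.

## Working session

There is one attempt and no reset: what is moved stays moved. The work goes in short steps, Python scripts to look and compute and a tool call to move; the robot and the scene stay as the last step left them, time stands still between calls to the robot, and variables do not carry over. Pictures are saved under pics/ and viewed, at most 10 in all, crops included, and the job is handed in when it is done.

Besides the shell and the picture viewer there is one more tool, called after "Request:" as name(argument=value, ...), one argument or row to a line, values as JSON. servo_tool: Moves the arm, as the interface text tells. Its arguments: {"type":"object","properties":{"commands":{"type":"array"},"squeeze":{"type":"number"}},"required":["commands"]}

```bash
mkdir -p pics; ls
python3 - <<'E'
from rig import *
import cv2,pickle
s=sense();print(s)
for n in("side","top"):
    c=capture(n);pickle.dump(c,open(n+".pkl","wb"));cv2.imwrite(f"pics/{n}0.png",cv2.cvtColor(c["pixels"],cv2.COLOR_RGB2BGR))
    R=cv2.Rodrigues(c["rvec"])[0];print(n,-R.T@c["tvec"],R[2],c["fx"],c["cx"],c["cy"])
E
```

```text
pics
{'time_s': 0.0, 'joints': array([ 1.07857152e+00,  3.13491840e-01,  1.49841228e+00, -3.68110823e-05,
        1.33103056e+00, -2.23393002e-01]), 'dq': array([-0.00073896, -0.00027568, -0.00014359, -0.00155867,  0.00217005,
       -0.00100415]), 'tau': array([-1.54566747e-03, -4.12267363e+01, -2.59740329e+01, -3.03154884e-04,
        4.20709810e-03,  3.06247819e-05]), 'eef_pos': array([139.33596644, 505.90684722, 230.72301328]), 'ee_rot': array([-2.18259116e-04,  1.34007133e-01,  9.90980140e-01, -6.34773376e-04]), 'force': array([ 0.04772006, -0.11872909,  0.22698089]), 'wrist_torque': array([0.00187192, 0.00798369, 0.0388779 ]), 'grip_force': 0.0, 'grip_width': 0.998117451541069}
side [ 314.36582433 -591.41986102  803.9640077 ] [ 0.26636323  0.66081658 -0.70169229] 369.3694600341486 256.64333581788065 194.7843591408337
top [ 447.71209049   57.48208867 1714.83299869] [ 0.07277516 -0.00621395 -0.99732901] 484.97515555197685 262.74673002845356 190.35829043291506
```

View pics/side0.png

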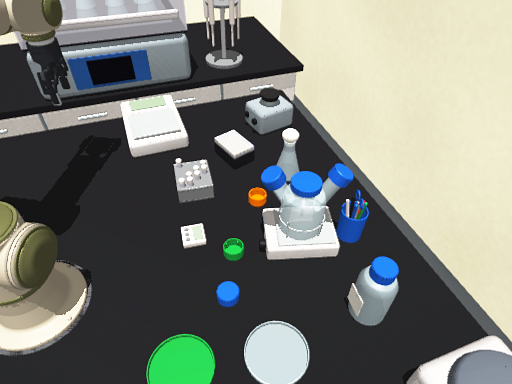

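View pics/top0.png

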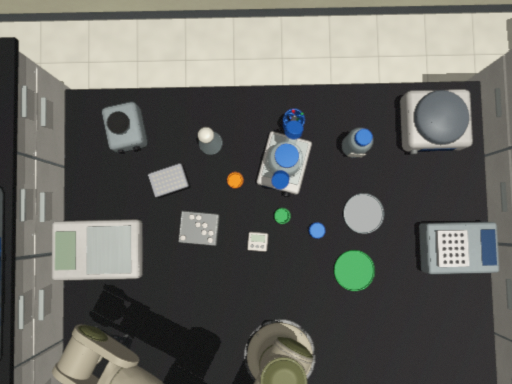

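The side view shows the near cap at (272,178), the middle cap at (306,184), the far cap at (340,176) and the clear dish at (277,352). In the top view the near cap is at (281,181), the middle cap at (287,156) and the dish at (363,214).

```bash
cat > h.py <<'E'
import numpy as np,cv2,pickle
def cloud(c):
    v,u=np.mgrid[:384,:512];z=c["z_map"].astype(float)
    P=np.stack([(u-c["cx"])/c["fx"]*z,(v-c["cy"])/c["fy"]*z,z],-1)
    R=cv2.Rodrigues(c["rvec"])[0];return (P-np.ravel(c["tvec"]))@R
def proj(c,p):
    K=np.array([[c["fx"],0,c["cx"]],[0,c["fy"],c["cy"]],[0,0,1.]])
    return cv2.projectPoints(np.float64(p).reshape(-1,1,3),c["rvec"],np.float64(c["tvec"]),K,None)[0][:,0]
def ray(c,uv,z):
    R=cv2.Rodrigues(c["rvec"])[0];o=-R.T@np.ravel(c["tvec"])
    d=R.T@np.array([(uv[0]-c["cx"])/c["fx"],(uv[1]-c["cy"])/c["fy"],1]);return o+d*(z-o[2])/d[2]
def blue(c):
    h=cv2.cvtColor(c["pixels"],cv2.COLOR_RGB2HSV);return cv2.inRange(h,(100,150,60),(125,255,255))
E
python3 - <<'E'
from h import *
np.set_printoptions(precision=1,suppress=True)
for n in("side","top"):
    c=pickle.load(open(n+".pkl","rb"));C=cloud(c);m=blue(c)
    k,l,st,ce=cv2.connectedComponentsWithStats(m)
    for i in range(1,k):
        if st[i,4]>40:
            P=C[(l==i)&(c["z_map"]>0)];print(n,ce[i],st[i],np.median(P,0),P.min(0),P.max(0))
    h=c["pixels"]
    # dish
    u,v={"side":(277,352),"top":(363,214)}[n]
    print("dish px",h[v,u],C[v,u],ray(c,(u,v),4))
    hs=cv2.cvtColor(h,cv2.COLOR_RGB2HSV);m=((hs[...,2]>110)&(hs[...,1]<70)).astype(np.uint8)
    k,l,st,ce=cv2.connectedComponentsWithStats(m);i=l[v,u];print(ce[i],st[i],"ctr",ray(c,ce[i],9),ray(c,(st[i,0]+st[i,2]/2,st[i,1]+st[i,3]/2),9))
    for i in range(1,k):
        if st[i,4]>15 and abs(ce[i][0]-u)<130 and n=="top":print(ce[i],st[i])
E
```

```text
side [108.6  68.2] [  67   49   84   41 1298] [260.3 948.2 110. ] [132.7 935.8  35.8] [431.1 960.2 166.6]
side [340.4 174.8] [328 163  26  25 442] [734.5 -62.4 237.4] [714.  -82.1  -0.9] [953.6 213.2 254.2]
side [272.9 177.4] [261 165  25  26 477] [584.9 -20.4 237.9] [559.9 -36.6  -1.3] [717.9 279.  254.8]
side [306.1 183.7] [290 171  33  27 699] [662.6 -39.4 213.6] [628.1 -68.9  -0.7] [846.  210.4 217.6]
side [359.1 198. ] [355 189   9  20  90] [810.3 -59.2 135.8] [800.4 -94.6  -1.5] [930.9  84.3 152.4]
side [350.6 224.5] [336 201  33  42 796] [789.3 -84.4  61.6] [ 769.9 -101.2   -2. ] [915.   -1.  139.4]
side [383.5 270. ] [369 256  30  29 663] [ 720.  -287.2  175.1] [ 699.1 -309.5   -1.9] [ 873.4 -161.7  179. ]
side [227.6 293.4] [216 281  24  26 509] [ 427.2 -147.    30. ] [ 401.8 -167.    -0.9] [461.6 -94.8  34.8]
dish px [215 229 232] [ 487.7 -304.7    4.1] [ 487.8 -304.7    4. ]
[276.2 353. ] [ 244  320   66   64 3399] ctr [ 484.2 -307.8    9. ] [ 486.7 -306.4    9. ]
top [293.1 124.3] [283 109  22  30 451] [759.2 -51.1 234.6] [ 715.1 -106.9   -4.7] [864.1 -22.  258.6]
top [36
[... 403 characters left out ...]
  40.4]
dish px [179 180 179] [ 481.4 -305.4    2.1] [ 481.4 -305.     4. ]
[363.2 213.2] [ 344  194   40   40 1252] ctr [ 484.2 -304.8    9. ] [ 481.2 -307.4    9. ]
[246.5  55.7] [    0    12   512   153 36492]
[486.5  97.1] [482  87  13  19  89]
[440.1 118.7] [ 406   89   67   64 3312]
[358.9 142.5] [351 128  22  23 143]
[285.7 162.5] [ 257  131   55   63 1401]
[356.7 153.9] [350 152  16   4  45]
[491.8 183.8] [487 166  13  33 164]
[363.2 213.2] [ 344  194   40   40 1252]
[460.2 248.6] [ 427  222   77   62 3028]
[257.4 241.2] [248 232  20  20 358]
[298.8 334.5] [280 320  34  34 390]
[296.1 358.7] [273 343  42  41 507]
[263.  372.4] [261 369   5  10  17]
[284.4 377.1] [273 370  23  14 226]
```

Run:
```python
from h import *
np.set_printoptions(precision=3,suppress=True)
for n in("side","top"):
    c=pickle.load(open(n+".pkl","rb"));C=cloud(c);m=(blue(c)>0)&(c["z_map"]>0)
    P=C[m]
    def near(g,r=40): return P[np.linalg.norm(P-g,axis=1)<r]
    M=near([665,-33,213],48);M=M[M[:,2]>209]
    mc=cv2.minEnclosingCircle(M[:,:2].astype(np.float32));print(n,"mid",mc,np.median(M[:,2]),len(M), M.mean(0))
    tops=[]
    for g,s in(([585,-8,240],1),([745,-50,240],-1)):
        Q=near(g,42); az=np.arctan2(-27,80) if s<0 else np.arctan2(27,-80)
        for it in range(3):
            a=np.array([np.cos(az)*np.sin(np.radians(28)),np.sin(az)*np.sin(np.radians(28)),np.cos(np.radians(28))])
            t=Q@a;D=Q[t>np.percentile(t,97)-4]
            nn=np.linalg.svd(D-D.mean(0))[2][2];nn*=np.sign(nn[2])
        xx=np.cross([0,0,1],a);xx/=np.linalg.norm(xx);yy=np.cross(a,xx)
        q=np.c_[D@xx,D@yy].astype(np.float32);(cx,cy),r=cv2.minEnclosingCircle(q)
        cen=np.median(D@a)*a+cx*xx+cy*yy
        print(" cap",s,len(D),"mean",D.mean(0),"circ",cen,r,"normal",nn,"tilt",np.degrees(np.arccos(nn[2])),"az",np.degrees(np.arctan2(nn[1],nn[0])))
        tops.append(cen)
    d=tops[0]-tops[1];print(" az near",np.degrees(np.arctan2(d[1],d[0])),np.hypot(*d[:2])/2,(tops[0]+tops[1])/2)
```

```text
side mid ((665.9251098632812, -31.690690994262695), 38.39277267456055) 213.93555698599087 559 [665.006 -33.751 213.835]
 cap 1 257 mean [582.701  -7.782 242.21 ] circ [580.887  -7.129 241.239] 27.826007843017578 normal [-0.456  0.137  0.879] tilt 28.43916248753015 az 163.25990709682756
 cap -1 186 mean [747.811 -56.546 242.561] circ [749.403 -55.366 242.036] 26.58852767944336 normal [ 0.435 -0.142  0.889] tilt 27.24482606137357 az -18.026668568410972
 az near 164.0267005271065 87.64206567685044 [665.145 -31.248 241.637]
top mid ((665.4131469726562, -26.997373580932617), 35.716209411621094) 214.3477256067671 341 [667.769 -26.138 214.438]
 cap 1 76 mean [583.178  -3.779 245.521] circ [583.576  -3.998 245.008] 25.34942626953125 normal [-0.434  0.147  0.889] tilt 27.257184770967957 az 161.21672711915684
 cap -1 76 mean [746.977 -51.646 246.085] circ [747.256 -52.768 245.612] 27.072084426879883 normal [ 0.463 -0.115  0.879] tilt 28.501934243289764 az -13.910137695760083
 az near 163.4078245371349 85.39576386268287 [665.416 -28.383 245.31 ]
```

```bash
cat >> h.py <<'E'
from scipy.spatial.transform import Rotation as Rn
np.set_printoptions(precision=4,suppress=True)
az,ti=np.radians(163.7),np.radians(28)
A=np.array([np.cos(az)*np.sin(ti),np.sin(az)*np.sin(ti),np.cos(ti)])
TOP=np.array([581.6,-5.8,240.6]); DISH=np.array([484,-306.5,0])
def st():
    from rig import sense
    s=sense();q=s["ee_rot"];return s,s["eef_pos"],Rn.from_quat([q[1],q[2],q[3],q[0]])
def align(R,zd):   # tool-frame rotvec (units of 6deg) that brings tool z onto zd
    z=R.as_matrix()[:,2];v=np.cross(z,zd);n=np.linalg.norm(v)
    w=v/max(n,1e-9)*np.arctan2(n,z@zd);return R.inv().apply(w)/np.radians(6)
def go(p,R,target): return R.inv().apply(np.asarray(target)-p)/1000
E
python3 - <<'E'
from h import *
s,p,R=st();H=TOP+A*45;print("axis",A,"hover",H)
print("up",go(p,R,[*p[:2],340]),"over",go(p,R,[H[0],H[1],p[2]]),"align",align(R,-A))
E
```

```text
axis [-0.4506  0.1318  0.8829] hover [561.3229   0.1294 280.3326]
up [ 0.     -0.0001 -0.1092] over [-0.5412 -0.3756  0.0003] align [ 0.0635 -4.6686 -0.    ]
```

Request:
servo_tool(
  commands=[
    [-1, [0, 0, -0.0275], [0, 0, 0]],
    [-1, [0, 0, -0.0275], [0, 0, 0]],
    [-1, [0, 0, -0.0275], [0, 0, 0]],
    [-1, [0, 0, -0.0275], [0, 0, 0]],
    [-1, [-0.03, -0.021, 0], [0, 0, 0]],
    [-1, [-0.03, -0.021, 0], [0, 0, 0]],
    [-1, [-0.03, -0.021, 0], [0, 0, 0]],
    [-1, [-0.03, -0.021, 0], [0, 0, 0]],
    [-1, [-0.03, -0.021, 0], [0, 0, 0]],
    [-1, [-0.03, -0.021, 0], [0, 0, 0]],
  ],
  squeeze=30,
)

```text
time_s: 0.93
eef_pos: [280.1, 335.3, 341.1]
ee_rot: [-0.0, 0.134, 0.991, -0.0]
force: [0.0, 0.1, -0.1]
grip_width: 0.999
grip_force: 0.0
```

Request:
servo_tool(
  commands=[
    [-1, [-0.03, -0.021, 0], [0, 0, 0]],
    [-1, [-0.03, -0.021, 0], [0, 0, 0]],
    [-1, [-0.03, -0.021, 0], [0, 0, 0]],
    [-1, [-0.03, -0.021, 0], [0, 0, 0]],
    [-1, [-0.03, -0.021, 0], [0, 0, 0]],
    [-1, [-0.03, -0.021, 0], [0, 0, 0]],
    [-1, [-0.03, -0.021, 0], [0, 0, 0]],
    [-1, [-0.03, -0.021, 0], [0, 0, 0]],
    [-1, [-0.03, -0.021, 0], [0, 0, 0]],
    [-1, [-0.03, -0.021, 0], [0, 0, 0]],
  ],
)

```text
time_s: 1.77
eef_pos: [513.8, 53.0, 341.0]
ee_rot: [-0.0, 0.134, 0.991, 0.0]
force: [0.0, -0.3, 0.3]
grip_width: 1.002
grip_force: 0.0
```

Request:
servo_tool(
  commands=[
    [-1, [-0.03, -0.021, 0], [0, 0, 0]],
    [-1, [-0.03, -0.021, 0], [0, 0, 0]],
    [-1, [0, 0, 0], [0, -0.94, 0]],
    [-1, [0, 0, 0], [0, -0.94, 0]],
    [-1, [0, 0, 0], [0, -0.94, 0]],
    [-1, [0, 0, 0], [0, -0.94, 0]],
    [-1, [0, 0, 0], [0, -0.94, 0]],
    [-1, [0, 0, 0], [0, 0, 1]],
    [-1, [0, 0, 0], [0, 0, 1]],
    [-1, [0, 0, 0], [0, 0, 1]],
  ],
)

```text
time_s: 2.6
eef_pos: [559.2, -1.5, 341.1]
ee_rot: [0.243, 0.281, 0.928, 0.006]
force: [-0.3, -0.4, -0.6]
grip_width: 1.001
grip_force: 0.0
```

Request:
servo_tool(
  commands=[
    [-1, [0, 0, 0], [0, 0, 1]],
    [-1, [0, 0, 0], [0, 0, 1]],
    [-1, [0, 0, 0], [0, 0, 1]],
    [-1, [0, 0, 0], [0, 0, 1]],
    [-1, [0, 0, 0], [0, 0, 1]],
    [-1, [0, 0, 0], [0, 0, 1]],
    [-1, [0, 0, 0], [0, 0, 1]],
    [-1, [0, 0, 0], [0, 0, 1]],
    [-1, [0, 0, 0], [0, 0, 1]],
    [-1, [0, 0, 0], [0, 0, 1]],
  ],
)

```text
time_s: 3.43
eef_pos: [559.5, -1.6, 340.9]
ee_rot: [0.207, 0.708, 0.663, 0.127]
force: [0.5, -0.2, -0.2]
grip_width: 1.001
grip_force: 0.0
```

Run:
```python
from h import *
s,p,R=st();H=TOP+A*45;print(s["joints"],s["time_s"],p,s["force"],R.as_matrix()[:,2])
print("hover",go(p,R,H),"align",align(R,-A))
```

```text
[-0.1964  0.0826  1.5735 -0.0408  0.9957 -0.1183] 3.4333 [559.5129  -1.6349 340.8778] [ 0.5089 -0.2139 -0.2427] [ 0.4548 -0.1253 -0.8817]
hover [ 0.0077 -0.0264  0.054 ] align [ 0.039  -0.0632 -0.    ]
```

Request:
servo_tool(
  commands=[
    [-1, [0, 0, 0], [0.04, -0.06, 0]],
    [-1, [0, 0, 0], [0, 0, 1]],
    [-1, [0, 0, 0], [0, 0, 1]],
    [-1, [0, 0, 0], [0, 0, 1]],
    [-1, [0, 0, 0], [0, 0, 1]],
    [-1, [0, 0, 0], [0, 0, 1]],
    [-1, [0, 0, 0], [0, 0, 1]],
    [-1, [0, 0, 0], [0, 0, 1]],
    [-1, [0, 0, 0], [0, 0, 1]],
    [-1, [0, 0, 0], [0, 0, 1]],
  ],
)

```text
time_s: 4.27
eef_pos: [559.6, -1.7, 341.1]
ee_rot: [0.13, 0.932, 0.271, 0.204]
force: [0.1, 0.2, 0.6]
grip_width: 0.995
grip_force: 0.0
```

Request:
servo_tool(
  commands=[
    [-1, [0, 0, 0], [0, 0, 1]],
    [-1, [0, 0, 0], [0, 0, 1]],
    [-1, [0, 0, 0], [0, 0, 1]],
    [-1, [0, 0, 0], [0, 0, 1]],
    [-1, [0, 0, 0], [0, 0, 1]],
    [-1, [0, 0, 0], [0, 0, 1]],
    [-1, [0, 0, 0], [0, 0, 1]],
    [-1, [0, 0, 0], [0, 0, 1]],
    [-1, [0, 0, 0], [0, 0, 1]],
    [-1, [0, 0, 0], [0, 0, 1]],
  ],
)

```text
time_s: 5.1
eef_pos: [559.6, -1.6, 341.0]
ee_rot: [0.011, 0.942, -0.231, 0.242]
force: [-1.0, 0.3, 0.6]
grip_width: 1.0
grip_force: 0.0
```

Request:
servo_tool(
  commands=[
    [-1, [0, 0, 0], [0, 0, 1]],
    [-1, [0, 0, 0], [0, 0, 1]],
    [-1, [0, 0, 0], [0, 0, 1]],
    [-1, [0, 0, 0], [0, 0, 1]],
    [-1, [0, 0, 0], [0, 0, 1]],
    [-1, [0, 0, 0], [0, 0, 1]],
    [-1, [0, 0, 0], [0, 0, 1]],
    [-1, [0, 0, 0], [0, 0, 0]],
    [-1, [0, 0, 0], [0, 0, 0]],
  ],
)

```text
time_s: 5.85
eef_pos: [559.6, -1.6, 341.1]
ee_rot: [-0.076, 0.799, -0.551, 0.23]
force: [0.4, -0.8, -0.2]
grip_width: 1.003
grip_force: 0.0
```

Run:
```python
from h import *
s,p,R=st();H=TOP+A*45;print(s["joints"],s["time_s"],p,s["force"],R.as_matrix()[:,2])
print("hover",go(p,R,H),"align",align(R,-A))
```

```text
[-0.1922  0.0852  1.5693 -0.0513  1.0004  2.6034] 5.85 [559.6046  -1.6413 341.1097] [ 0.4214 -0.8282 -0.2002] [ 0.4509 -0.1317 -0.8828]
hover [-0.0183  0.0206  0.0542] align [-0.0029 -0.0006 -0.    ]
```

Request:
servo_tool(
  commands=[
    [-1, [-0.0061, 0.0069, 0.018], [0, 0, 0]],
    [-1, [-0.0061, 0.0069, 0.018], [0, 0, 0]],
    [-1, [-0.0061, 0.0069, 0.018], [0, 0, 0]],
    [-1, [0, 0, 0.01], [0, 0, 0]],
    [-1, [0, 0, 0.01], [0, 0, 0]],
    [-1, [0, 0, 0.01], [0, 0, 0]],
    [-1, [0, 0, 0], [0, 0, 0]],
  ],
)

```text
time_s: 6.43
eef_pos: [575.4, -4.1, 252.8]
ee_rot: [-0.076, 0.798, -0.553, 0.229]
force: [0.1, -0.1, -1.8]
grip_width: 0.999
grip_force: 0.0
```

Run:
```python
from h import *
from rig import capture
s,p,R=st();print(p,s["force"],go(p,R,TOP-31*A))
ims=[]
for n,b in(("side",(225,100,325,200)),("top",(235,130,335,230))):
    c=capture(n);x,y,X,Y=b;ims.append(cv2.resize(c["pixels"][y:Y,x:X,::-1],None,fx=4,fy=4,interpolation=cv2.INTER_CUBIC))
cv2.imwrite("pics/h1.png",np.hstack(ims))
```

```text
[575.3578  -4.1013 252.8156] [ 0.113  -0.0612 -1.8306] [-0.0001 -0.0001  0.0448]
```

View pics/h1.png

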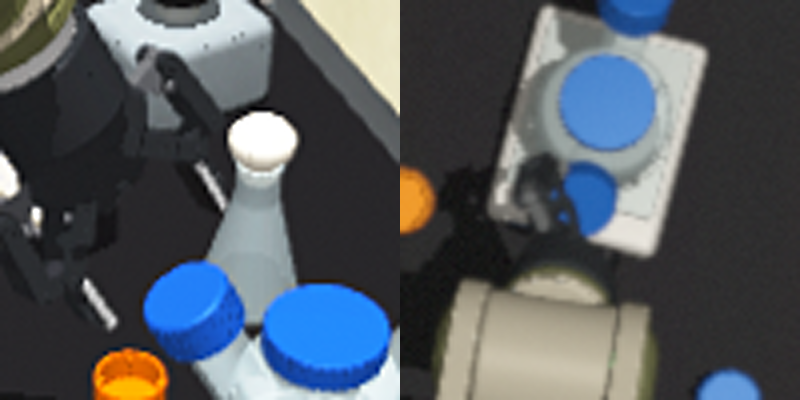

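The side crop shows both fingertips, at (112,325) and (225,205), either side of the cap's axis. The cap top is at about (195,300), so the gripper is lined up as expected and I can go on down.

Request:
servo_tool(
  commands=[
    [-1, [0, 0, 0.007], [0, 0, 0]],
    [-1, [0, 0, 0.007], [0, 0, 0]],
    [-1, [0, 0, 0.007], [0, 0, 0]],
    [-1, [0, 0, 0.006], [0, 0, 0]],
    [-1, [0, 0, 0.006], [0, 0, 0]],
    [-1, [0, 0, 0.006], [0, 0, 0]],
    [-1, [0, 0, 0.006], [0, 0, 0]],
    [-1, [0, 0, 0], [0, 0, 0]],
  ],
)

```text
time_s: 7.2
eef_pos: [595.2, -9.8, 213.1]
ee_rot: [-0.076, 0.797, -0.553, 0.229]
force: [-1.5, -0.6, -0.7]
grip_width: 1.001
grip_force: 0.0
```

Request:
servo_tool(
  commands=[
    [-0.6, [0, 0, 0], [0, 0, 0]],
    [-0.5, [0, 0, 0], [0, 0, 0]],
    [-0.5, [0, 0, 0], [0, 0, 0]],
    [-0.5, [0, 0, 0], [0, 0, 0]],
  ],
  squeeze=20,
)

```text
time_s: 7.53
eef_pos: [595.2, -9.6, 214.8]
ee_rot: [-0.077, 0.797, -0.553, 0.23]
force: [0.2, 0.0, 0.3]
grip_width: 0.752
grip_force: 0.0
```

Run:
```python
from h import *
s,p,R=st();print(s["joints"],p,"F tool",R.inv().apply(s["force"]),"T",R.inv().apply(s["wrist_torque"]),s["grip_width"],s["grip_force"],go(p,R,TOP-31*A))
```

```text
[-0.1946  0.2591  1.6968 -0.0651  0.6984  2.6287] [595.2173  -9.6313 214.8201] F tool [ 0.1564 -0.3257 -0.169 ] T [-0.1422 -0.0989 -0.0215] 0.7518454364042133 0.0 [-0.0001  0.0004  0.0016]
```

Request:
servo_tool(
  commands=[
    [-0.42, [0, 0, 0], [0, 0, 0]],
    [-0.42, [0, 0, 0], [0, 0, 0]],
    [-0.42, [0, 0, 0], [0, 0, 0]],
  ],
)

```text
time_s: 7.78
eef_pos: [595.2, -9.7, 214.6]
ee_rot: [-0.077, 0.797, -0.553, 0.23]
force: [-0.1, 0.6, 0.1]
grip_width: 0.707
grip_force: 0.0
```

Request:
servo_tool(
  commands=[
    [-0.36, [0, 0, 0], [0, 0, 0]],
    [-0.36, [0, 0, 0], [0, 0, 0]],
    [-0.36, [0, 0, 0], [0, 0, 0]],
  ],
)

```text
time_s: 8.03
eef_pos: [595.2, -9.7, 214.5]
ee_rot: [-0.077, 0.797, -0.553, 0.23]
force: [0.3, -0.3, -0.8]
grip_width: 0.677
grip_force: 0.0
```

```bash
cat > r.py <<'E'
from h import *
s,p,R=st();print(s["joints"],s["time_s"],p,"F tool",R.inv().apply(s["force"]),"T",R.inv().apply(s["wrist_torque"]),s["grip_width"],s["grip_force"],"left",go(p,R,TOP-31*A),align(R,-A))
E
python3 r.py
```

```text
[-0.1947  0.2596  1.697  -0.0651  0.6984  2.6287] 8.0333 [595.1737  -9.6967 214.487 ] F tool [0.1242 0.1574 0.8635] T [-0.2124 -0.1631 -0.0412] 0.676936445760531 0.0 left [-0.0001  0.0002  0.0013] [-0.0074 -0.0017 -0.    ]
```

Request:
servo_tool(
  commands=[
    [-0.32, [0, 0, 0], [0, 0, 0]],
    [-0.32, [0, 0, 0], [0, 0, 0]],
    [-0.32, [0, 0, 0], [0, 0, 0]],
  ],
)

```text
time_s: 8.28
eef_pos: [595.2, -9.7, 214.5]
ee_rot: [-0.077, 0.797, -0.553, 0.23]
force: [0.1, 0.5, -0.2]
grip_width: 0.655
grip_force: 0.0
```

Request:
servo_tool(
  commands=[
    [-0.3, [0, 0, 0], [0, 0, 0]],
    [-0.3, [0, 0, 0], [0, 0, 0]],
    [-0.3, [0, 0, 0], [0, 0, 0]],
  ],
)

```text
time_s: 8.53
eef_pos: [595.2, -9.7, 214.5]
ee_rot: [-0.077, 0.797, -0.553, 0.23]
force: [0.2, 0.5, 0.3]
grip_width: 0.648
grip_force: 0.0
```

```bash
python3 r.py
```

```text
[-0.1946  0.2596  1.6969 -0.0651  0.6984  2.6287] 8.5333 [595.1878  -9.6681 214.4931] F tool [-0.2762 -0.4641 -0.1786] T [-0.0918 -0.0834  0.0554] 0.6476980359284248 0.0 left [-0.      0.0002  0.0013] [-0.0074 -0.0013  0.    ]
```

Request:
servo_tool(
  commands=[
    [-0.4, [0, 0, 0], [0, 0, 0]],
    [-0.45, [0, 0, 0], [0, 0, -1]],
    [-0.45, [0, 0, 0], [0, 0, -1]],
    [-0.45, [0, 0, 0], [0, 0, -1]],
    [-0.45, [0, 0, 0], [0, 0, -1]],
    [-0.45, [0, 0, 0], [0, 0, -1]],
    [-0.45, [0, 0, 0], [0, 0, -1]],
    [-0.45, [0, 0, 0], [0, 0, -1]],
    [-0.45, [0, 0, 0], [0, 0, -1]],
  ],
)

```text
time_s: 9.28
eef_pos: [595.2, -9.7, 214.5]
ee_rot: [0.024, 0.954, -0.179, 0.241]
force: [-0.2, -0.2, 0.3]
grip_width: 0.727
grip_force: 0.0
```

Request:
servo_tool(
  commands=[
    [-0.45, [0, 0, 0], [0, 0, -1]],
    [-0.45, [0, 0, 0], [0, 0, -1]],
    [-0.45, [0, 0, 0], [0, 0, -1]],
    [-0.45, [0, 0, 0], [0, 0, -1]],
    [-0.45, [0, 0, 0], [0, 0, -1]],
    [-0.45, [0, 0, 0], [0, 0, -1]],
    [-0.45, [0, 0, 0], [0, 0, -1]],
    [-0.4, [0, 0, 0], [0, 0, 0]],
    [-0.4, [0, 0, 0], [0, 0, 0]],
    [-0.38, [0, 0, 0], [0, 0, 0]],
  ],
)

```text
time_s: 10.12
eef_pos: [595.2, -9.7, 214.5]
ee_rot: [0.108, 0.955, 0.171, 0.217]
force: [-0.1, -0.6, -0.5]
grip_width: 0.689
grip_force: 0.0
```

Request:
servo_tool(
  commands=[
    [-0.35, [0, 0, 0], [0, 0, 0]],
    [-0.35, [0, 0, 0], [0, 0, 0]],
    [-0.35, [0, 0, 0], [0, 0, 0]],
  ],
)

```text
time_s: 10.37
eef_pos: [595.2, -9.7, 214.5]
ee_rot: [0.108, 0.955, 0.172, 0.217]
force: [-0.7, 0.2, 0.2]
grip_width: 0.673
grip_force: 0.0
```

```bash
python3 r.py
```

```text
[-0.1946  0.2596  1.6969 -0.0651  0.6984  1.0587] 10.3667 [595.1845  -9.667  214.4954] F tool [-0.4839 -0.3307 -0.5438] T [ 0.1317 -0.1769 -0.0152] 0.6731334089731176 0.0 left [-0.0002 -0.      0.0013] [ 0.0015 -0.0077 -0.    ]
```

Request:
servo_tool(
  commands=[
    [-0.32, [0, 0, 0], [0, 0, 0]],
    [-0.32, [0, 0, 0], [0, 0, 0]],
    [-0.31, [0, 0, 0], [0, 0, 0]],
    [-0.31, [0, 0, 0], [0, 0, 0]],
  ],
)

```text
time_s: 10.7
eef_pos: [595.2, -9.7, 214.5]
ee_rot: [0.108, 0.955, 0.173, 0.217]
force: [-0.2, 0.2, 0.2]
grip_width: 0.652
grip_force: 0.0
```

Request:
servo_tool(
  commands=[
    [-0.28, [0, 0, 0], [0, 0, 0]],
    [-0.28, [0, 0, 0], [0, 0, 0]],
    [-0.28, [0, 0, 0], [0, 0, 0]],
  ],
)

```text
time_s: 10.95
eef_pos: [595.2, -9.8, 214.5]
ee_rot: [0.108, 0.955, 0.173, 0.217]
force: [0.8, -1.5, 0.4]
grip_width: 0.64
grip_force: 0.5
```

```bash
python3 r.py
```

```text
[-0.1947  0.2595  1.6969 -0.0653  0.6983  1.0579] 10.95 [595.2125  -9.7619 214.5388] F tool [0.229  1.6917 0.2025] T [-0.0259 -0.1908  0.039 ] 0.6399995533330596 0.5140314612071961 left [-0.0002 -0.0002  0.0013] [ 0.0033 -0.0078 -0.    ]
```

Request:
servo_tool(
  commands=[
    [-0.4, [0, 0.0003, 0], [0, 0, 0]],
    [-0.45, [0, 0, 0], [0, 0, 1]],
    [-0.45, [0, 0, 0], [0, 0, 1]],
    [-0.45, [0, 0, 0], [0, 0, 1]],
    [-0.45, [0, 0, 0], [0, 0, 1]],
    [-0.45, [0, 0, 0], [0, 0, 1]],
    [-0.45, [0, 0, 0], [0, 0, 1]],
    [-0.45, [0, 0, 0], [0, 0, 1]],
    [-0.45, [0, 0, 0], [0, 0, 1]],
  ],
)

```text
time_s: 11.7
eef_pos: [595.3, -9.9, 214.5]
ee_rot: [0.01, 0.942, -0.233, 0.242]
force: [0.3, 0.1, 0.3]
grip_width: 0.726
grip_force: 0.0
```

Request:
servo_tool(
  commands=[
    [-0.45, [0, 0, 0], [0, 0, 1]],
    [-0.45, [0, 0, 0], [0, 0, 1]],
    [-0.45, [0, 0, 0], [0, 0, 1]],
    [-0.45, [0, 0, 0], [0, 0, 1]],
    [-0.45, [0, 0, 0], [0, 0, 1]],
    [-0.45, [0, 0, 0], [0, 0, 1]],
    [-0.45, [0, 0, 0], [0, 0, 1]],
    [-0.4, [0, 0, 0], [0, 0, 0]],
    [-0.35, [0, 0, 0], [0, 0, 0]],
    [-0.32, [0, 0, 0], [0, 0, 0]],
  ],
)

```text
time_s: 12.53
eef_pos: [595.3, -9.9, 214.5]
ee_rot: [-0.076, 0.798, -0.552, 0.23]
force: [-0.1, 0.2, 0.1]
grip_width: 0.662
grip_force: 0.0
```

Request:
servo_tool(
  commands=[
    [-0.3, [0, 0, 0], [0, 0, 0]],
    [-0.28, [0, 0, 0], [0, 0, 0]],
    [-0.26, [0, 0, 0], [0, 0, 0]],
    [-0.24, [0, 0, 0], [0, 0, 0]],
    [-0.2, [0, 0, 0], [0, 0, 0]],
    [-0.2, [0, 0, 0], [0, 0, 0]],
  ],
)

```text
time_s: 13.03
eef_pos: [595.4, -9.9, 214.8]
ee_rot: [-0.077, 0.797, -0.553, 0.23]
force: [-0.2, 0.4, 3.0]
grip_width: 0.63
grip_force: 20.9
```

```bash
python3 r.py
```

```text
[-0.1951  0.2595  1.6964 -0.0646  0.6985  2.6277] 13.0333 [595.3878  -9.8874 214.7726] F tool [ 0.4326 -1.0616 -2.811 ] T [ 0.0321 -0.2348 -0.0022] 0.6299978949347254 20.9000165713951 left [-0.0004  0.0004  0.0014] [-0.0122 -0.0028 -0.    ]
```

Request:
servo_tool(
  commands=[
    [0, [0, 0, -0.0002], [0, 0, -0.5]],
    [0, [0, 0, -0.0001], [0, 0, -1]],
    [0, [0, 0, -0.0001], [0, 0, -1]],
    [0, [0, 0, -0.0001], [0, 0, -1]],
    [0, [0, 0, -0.0001], [0, 0, -1]],
    [0, [0, 0, 0], [0, 0, 0]],
  ],
  squeeze=30,
)

```text
time_s: 13.53
eef_pos: [594.9, -10.0, 215.1]
ee_rot: [-0.021, 0.905, -0.35, 0.241]
force: [-1.0, 0.4, 1.3]
grip_width: 0.625
grip_force: 32.4
```

```bash
python3 r.py
```

```text
[-0.1953  0.2584  1.6967 -0.0648  0.6999  2.1528] 13.5333 [594.929   -9.9722 215.0981] F tool [-0.3483  0.053  -1.7029] T [-0.1024 -0.2423  0.0001] 0.6253088487309577 32.41389708593488 left [-0.0004 -0.0001  0.0019] [-0.0038 -0.0042  0.    ]
```

Request:
servo_tool(
  commands=[
    [0, [0, 0, -0.0001], [0, 0, -1]],
    [0, [0, 0, -0.0001], [0, 0, -1]],
    [0, [0, 0, -0.0001], [0, 0, -1]],
    [0, [0, 0, -0.0001], [0, 0, -1]],
    [0, [0, 0, -0.0001], [0, 0, -1]],
    [0, [0, 0, -0.0001], [0, 0, -1]],
    [0, [0, 0, 0], [0, 0, 0]],
  ],
)

```text
time_s: 14.12
eef_pos: [594.7, -9.8, 215.6]
ee_rot: [0.055, 0.969, -0.055, 0.236]
force: [-0.8, 0.3, 0.7]
grip_width: 0.628
grip_force: 32.4
```

```bash
python3 r.py
```

```text
[-0.1952  0.2573  1.6967 -0.0647  0.701   1.5276] 14.1167 [594.6739  -9.8453 215.597 ] F tool [-0.4065 -0.1005 -1.014 ] T [ 0.1193 -0.2823  0.003 ] 0.6277525291307458 32.39031055010855 left [-0.0003 -0.0003  0.0025] [-0.0015 -0.0058 -0.    ]
```

Request:
servo_tool(
  commands=[
    [0, [0, 0, -0.0001], [0, 0, -1]],
    [0, [0, 0, -0.0001], [0, 0, -1]],
    [0, [0, 0, -0.0001], [0, 0, -1]],
    [0, [0, 0, -0.0001], [0, 0, -1]],
    [0, [0, 0, -0.0001], [0, 0, -1]],
    [0, [0, 0, -0.0001], [0, 0, -1]],
    [0, [0, 0, 0], [0, 0, 0]],
  ],
)

```text
time_s: 14.7
eef_pos: [594.3, -9.7, 215.9]
ee_rot: [0.125, 0.938, 0.246, 0.207]
force: [-0.5, -0.1, -0.1]
grip_width: 0.629
grip_force: 32.3
```

```bash
python3 r.py
```

```text
[-0.1951  0.2564  1.6969 -0.0647  0.7021  0.9014] 14.7 [594.3263  -9.7482 215.9309] F tool [-0.5179 -0.1819 -0.1355] T [ 0.2012 -0.2286 -0.0239] 0.6294707518376094 32.316494481638074 left [ 0.     -0.0003  0.003 ] [ 0.0001 -0.0028  0.    ]
```

Request:
servo_tool(
  commands=[
    [0, [0, 0, -0.0001], [0, 0, -1]],
    [0, [0, 0, -0.0001], [0, 0, -1]],
    [0, [0, 0, -0.0001], [0, 0, -1]],
    [0, [0, 0, -0.0001], [0, 0, -1]],
    [0, [0, 0, -0.0001], [0, 0, -1]],
    [0, [0, 0, -0.0001], [0, 0, -1]],
    [0, [0, 0, 0], [0, 0, 0]],
  ],
)

```text
time_s: 15.28
eef_pos: [594.1, -9.6, 216.5]
ee_rot: [0.182, 0.817, 0.524, 0.159]
force: [-1.8, 1.8, 0.3]
grip_width: 0.627
grip_force: 32.3
```

```bash
python3 r.py
```

```text
[-0.195   0.2552  1.6968 -0.0645  0.7033  0.2745] 15.2833 [594.0756  -9.6467 216.5273] F tool [ 0.8988 -2.0362 -1.2923] T [0.4138 0.0755 0.0074] 0.627076285160618 32.33321646228433 left [ 0.0002 -0.0003  0.0036] [ 0.002  -0.0031 -0.    ]
```

Request:
servo_tool(
  commands=[
    [0, [0.0001, -0.0003, -0.0002], [0, 0, -1]],
    [0, [0, 0, -0.00013], [0, 0, -1]],
    [0, [0, 0, -0.00013], [0, 0, -1]],
    [0, [0, 0, -0.00013], [0, 0, -1]],
    [0, [0, 0, -0.00013], [0, 0, -1]],
    [0, [0, 0, 0], [0, 0, 0]],
  ],
)

```text
time_s: 15.78
eef_pos: [593.6, -9.3, 217.2]
ee_rot: [0.217, 0.654, 0.717, 0.107]
force: [-1.2, 0.5, 0.8]
grip_width: 0.626
grip_force: 32.4
```

```bash
python3 r.py
```

```text
[-0.1946  0.2534  1.6974 -0.0648  0.7042 -0.2476] 15.7833 [593.6008  -9.3447 217.1605] F tool [ 0.3788 -0.651  -1.3487] T [ 0.2203  0.2183 -0.0482] 0.6258836809420704 32.38483255729079 left [ 0.     -0.      0.0044] [ 0.0057 -0.0008 -0.    ]
```

Request:
servo_tool(
  commands=[
    [0, [0, 0, -0.00014], [0, 0, -1]],
    [0, [0, 0, -0.00012], [0, 0, -1]],
    [0, [0, 0, -0.00012], [0, 0, -1]],
    [0, [0, 0, -0.00012], [0, 0, -1]],
    [0, [0, 0, -0.00012], [0, 0, -1]],
    [0, [0, 0, -0.00012], [0, 0, -1]],
    [0, [0, 0, -0.00012], [0, 0, -1]],
    [0, [0, 0, 0], [0, 0, 0]],
  ],
)

```text
time_s: 16.45
eef_pos: [593.3, -9.2, 218.1]
ee_rot: [0.241, 0.354, 0.903, 0.022]
force: [-0.9, 0.5, 2.4]
grip_width: 0.625
grip_force: 32.5
```

```bash
python3 r.py
```

```text
[-0.1944  0.2517  1.6972 -0.0647  0.7058 -0.98  ] 16.45 [593.3065  -9.2106 218.0919] F tool [-0.1247  0.3211 -2.5498] T [0.0742 0.2765 0.0087] 0.6253889415165013 32.46055788360536 left [ 0.0002 -0.0001  0.0054] [ 0.0072  0.0063 -0.    ]
```

Request:
servo_tool(
  commands=[
    [0, [0, 0, -0.0003], [0, 0, -1]],
    [0, [0, 0, -0.00015], [0, 0, -1]],
    [0, [0, 0, -0.00014], [0, 0, -1]],
    [0, [0, 0, -0.00014], [0, 0, -1]],
    [0, [0, 0, -0.00014], [0, 0, -1]],
    [0, [0, 0, -0.00014], [0, 0, -1]],
    [0, [0, 0, -0.00014], [0, 0, -1]],
    [0, [0, 0, 0], [0, 0, 0]],
  ],
)

```text
time_s: 17.12
eef_pos: [592.7, -9.0, 219.0]
ee_rot: [0.233, 0.007, 0.97, -0.066]
force: [-1.5, 0.7, 1.6]
grip_width: 0.629
grip_force: 32.5
```

```bash
python3 r.py
```

```text
[-0.1943  0.2495  1.6974 -0.0646  0.7081 -1.7126] 17.1167 [592.6745  -9.0319 218.9653] F tool [ 0.6195  0.4781 -2.1655] T [-0.1049  0.3382 -0.0014] 0.6287284820609857 32.480290001258254 left [0.     0.     0.0065] [0.0016 0.0056 0.    ]
```

Request:
servo_tool(
  commands=[
    [0, [0, 0, -0.0003], [0, 0, -1]],
    [0, [0, 0, -0.00015], [0, 0, -1]],
    [0, [0, 0, -0.00015], [0, 0, -1]],
    [0, [0, 0, -0.00015], [0, 0, -1]],
    [0, [0, 0, -0.00015], [0, 0, -1]],
    [0, [0, 0, -0.00015], [0, 0, -1]],
    [0, [0, 0, -0.00015], [0, 0, -1]],
    [0, [0, 0, -0.00015], [0, 0, -1]],
    [0, [0, 0, 0], [0, 0, 0]],
  ],
)

```text
time_s: 17.87
eef_pos: [592.1, -8.9, 220.1]
ee_rot: [0.186, -0.388, 0.889, -0.155]
force: [-1.4, 0.3, 1.4]
grip_width: 0.628
grip_force: 32.4
```

```bash
python3 r.py
```

```text
[-0.1942  0.2471  1.6975 -0.0645  0.7107 -2.5501] 17.8667 [592.0522  -8.8557 220.0542] F tool [ 0.3819  0.4991 -1.8591] T [-0.3515  0.1279  0.007 ] 0.6278836546369261 32.39503906108439 left [-0.     -0.      0.0077] [-0.0019  0.0044 -0.    ]
```

Request:
servo_tool(
  commands=[
    [-0.35, [0, 0, -0.0002], [0, 0, 0]],
    [-0.45, [0, 0, 0], [0, 0, 0]],
    [-0.45, [0, 0, 0], [0, 0, 0]],
    [-0.45, [0, 0, 0], [0, 0, 1]],
    [-0.45, [0, 0, 0], [0, 0, 1]],
    [-0.45, [0, 0, 0], [0, 0, 1]],
    [-0.45, [0, 0, 0], [0, 0, 1]],
    [-0.45, [0, 0, 0], [0, 0, 1]],
    [-0.45, [0, 0, 0], [0, 0, 1]],
    [-0.45, [0, 0, 0], [0, 0, 1]],
  ],
)

```text
time_s: 18.7
eef_pos: [592.0, -8.9, 220.2]
ee_rot: [0.229, -0.042, 0.969, -0.078]
force: [0.0, 0.3, -0.4]
grip_width: 0.724
grip_force: 0.0
```

Request:
servo_tool(
  commands=[
    [-0.45, [0, 0, 0], [0, 0, 1]],
    [-0.45, [0, 0, 0], [0, 0, 1]],
    [-0.45, [0, 0, 0], [0, 0, 1]],
    [-0.45, [0, 0, 0], [0, 0, 1]],
    [-0.45, [0, 0, 0], [0, 0, 1]],
    [-0.45, [0, 0, 0], [0, 0, 1]],
    [-0.45, [0, 0, 0], [0, 0, 1]],
    [-0.45, [0, 0, 0], [0, 0, 1]],
    [-0.45, [0, 0, 0], [0, 0, 1]],
    [-0.45, [0, 0, 0], [0, 0, 1]],
  ],
)

```text
time_s: 19.53
eef_pos: [592.0, -8.9, 220.2]
ee_rot: [0.238, 0.448, 0.861, 0.047]
force: [0.6, 1.1, 0.2]
grip_width: 0.723
grip_force: 0.0
```

Request:
servo_tool(
  commands=[
    [-0.45, [0, 0, 0], [0, 0, 1]],
    [-0.45, [0, 0, 0], [0, 0, 1]],
    [-0.45, [0, 0, 0], [0, 0, 1]],
    [-0.45, [0, 0, 0], [0, 0, 1]],
    [-0.45, [0, 0, 0], [0, 0, 1]],
    [-0.45, [0, 0, 0], [0, 0, 1]],
    [-0.45, [0, 0, 0], [0, 0, 1]],
    [-0.45, [0, 0, 0], [0, 0, 1]],
    [-0.45, [0, 0, 0], [0, 0, 1]],
    [-0.45, [0, 0, 0], [0, 0, 1]],
  ],
)

```text
time_s: 20.37
eef_pos: [592.0, -8.9, 220.2]
ee_rot: [0.182, 0.818, 0.521, 0.16]
force: [-0.0, -0.6, 0.6]
grip_width: 0.727
grip_force: 0.0
```

Request:
servo_tool(
  commands=[
    [-0.45, [0, 0, 0], [0, 0, 1]],
    [-0.45, [0, 0, 0], [0, 0, 1]],
    [-0.45, [0, 0, 0], [0, 0, 1]],
    [-0.45, [0, 0, 0], [0, 0, 1]],
    [-0.45, [0, 0, 0], [0, 0, 1]],
    [-0.45, [0, 0, 0], [0, 0, 1]],
    [-0.45, [0, 0, 0], [0, 0, 1]],
    [-0.45, [0, 0, 0], [0, 0, 1]],
    [-0.45, [0, 0, 0], [0, 0, 1]],
    [-0.45, [0, 0, 0], [0, 0, 1]],
  ],
)

```text
time_s: 21.2
eef_pos: [592.0, -8.9, 220.2]
ee_rot: [0.078, 0.969, 0.042, 0.229]
force: [0.6, -0.9, 0.7]
grip_width: 0.726
grip_force: 0.0
```

Request:
servo_tool(
  commands=[
    [-0.45, [0, 0, 0], [0, 0, 1]],
    [-0.45, [0, 0, 0], [0, 0, 1]],
    [-0.45, [0, 0, 0], [0, 0, 1]],
    [-0.45, [0, 0, 0], [0, 0, 1]],
    [-0.45, [0, 0, 0], [0, 0, 1]],
    [-0.45, [0, 0, 0], [0, 0, 1]],
    [-0.45, [0, 0, 0], [0, 0, 1]],
    [-0.45, [0, 0, 0], [0, 0, 1]],
    [-0.45, [0, 0, 0], [0, 0, 1]],
    [-0.45, [0, 0, 0], [0, 0, 1]],
  ],
)

```text
time_s: 22.03
eef_pos: [592.0, -8.9, 220.2]
ee_rot: [-0.047, 0.861, -0.448, 0.238]
force: [0.4, 0.3, 0.0]
grip_width: 0.723
grip_force: 0.0
```

Request:
servo_tool(
  commands=[
    [-0.45, [0, 0, 0], [0, 0, 1]],
    [-0.45, [0, 0, 0], [0, 0, 1]],
    [-0.45, [0, 0, 0], [0, 0, 1]],
    [-0.4, [0, 0, 0], [0, 0, 0]],
    [-0.35, [0, 0, 0], [0, 0, 0]],
  ],
)

```text
time_s: 22.45
eef_pos: [592.0, -8.9, 220.3]
ee_rot: [-0.083, 0.783, -0.573, 0.228]
force: [-0.1, -0.6, -0.1]
grip_width: 0.675
grip_force: 0.0
```

```bash
python3 r.py
```

```text
[-0.1943  0.2468  1.6974 -0.0644  0.7109  2.6793] 22.45 [592.0341  -8.8765 220.2554] F tool [0.4745 0.3692 0.141 ] T [-0.25   -0.144  -0.0407] 0.6751527068024686 0.0 left [-0.0001  0.      0.0079] [-0.0063 -0.0004  0.    ]
```

Request:
servo_tool(
  commands=[
    [-0.3, [0, 0, 0], [0, 0, 0]],
    [-0.28, [0, 0, 0], [0, 0, 0]],
    [-0.26, [0, 0, 0], [0, 0, 0]],
    [-0.24, [0, 0, 0], [0, 0, 0]],
    [0, [0, 0, 0], [0, 0, 0]],
    [0, [0, 0, 0], [0, 0, 0]],
  ],
)

```text
time_s: 22.95
eef_pos: [592.0, -8.8, 220.4]
ee_rot: [-0.083, 0.782, -0.574, 0.228]
force: [-2.4, 0.5, 1.4]
grip_width: 0.624
grip_force: 31.6
```

```bash
python3 r.py
```

```text
[-0.1942  0.2466  1.6973 -0.0644  0.711   2.6802] 22.95 [592.042   -8.8436 220.4187] F tool [-0.711   1.3441 -2.3998] T [-0.2099 -0.2203  0.0401] 0.6244580265377273 31.58828282484137 left [-0.0001  0.0001  0.0081] [-0.0083 -0.0012  0.    ]
```

Request:
servo_tool(
  commands=[
    [0, [0, 0.0001, -0.0003], [0, 0, -1]],
    [0, [0, 0, -0.00016], [0, 0, -1]],
    [0, [0, 0, -0.00016], [0, 0, -1]],
    [0, [0, 0, -0.00016], [0, 0, -1]],
    [0, [0, 0, -0.00016], [0, 0, -1]],
    [0, [0, 0, -0.00016], [0, 0, -1]],
    [0, [0, 0, -0.00016], [0, 0, -1]],
    [0, [0, 0, 0], [0, 0, 0]],
  ],
)

```text
time_s: 23.62
eef_pos: [591.4, -8.8, 221.5]
ee_rot: [0.005, 0.937, -0.253, 0.242]
force: [-0.4, -0.4, -0.5]
grip_width: 0.628
grip_force: 31.6
```

```bash
python3 r.py
```

```text
[-0.1942  0.2441  1.6975 -0.0644  0.713   1.9433] 23.6167 [591.4288  -8.7605 221.4727] F tool [-0.2994  0.5891  0.2913] T [-0.122  -0.281  -0.0252] 0.6279302160186856 31.586580628218144 left [-0.0001 -0.0001  0.0093] [-0.005  -0.0076  0.    ]
```

Request:
servo_tool(
  commands=[
    [0, [0, 0, -0.0001], [0, 0, -1]],
    [0, [0, 0, -0.0001], [0, 0, -1]],
    [0, [0, 0, -0.0001], [0, 0, -1]],
    [0, [0, 0, -0.0001], [0, 0, -1]],
    [0, [0, 0, 0], [0, 0, 0]],
  ],
)

```text
time_s: 24.03
eef_pos: [591.3, -8.7, 222.0]
ee_rot: [0.055, 0.969, -0.055, 0.236]
force: [-1.4, 0.5, 1.3]
grip_width: 0.621
grip_force: 31.7
```

```bash
python3 r.py
```

```text
[-0.1942  0.2432  1.6973 -0.0643  0.7138  1.5276] 24.0333 [591.3231  -8.7071 221.9916] F tool [-0.6367 -0.1723 -1.7989] T [ 0.0642 -0.2009 -0.0253] 0.6208333603453916 31.70695167343183 left [-0.0002 -0.0001  0.0098] [-0.0015 -0.0121  0.    ]
```

Request:
servo_tool(
  commands=[
    [0, [0, 0, -0.0002], [0, 0, -1]],
    [0, [0, 0, -0.00014], [0, 0, -1]],
    [0, [0, 0, -0.00014], [0, 0, -1]],
    [0, [0, 0, -0.00014], [0, 0, -1]],
    [0, [0, 0, -0.00014], [0, 0, -1]],
    [0, [0, 0, -0.00014], [0, 0, -1]],
    [0, [0, 0, 0], [0, 0, 0]],
  ],
)

```text
time_s: 24.62
eef_pos: [590.9, -8.6, 222.8]
ee_rot: [0.125, 0.938, 0.246, 0.208]
force: [-0.9, 1.4, 2.0]
grip_width: 0.623
grip_force: 31.7
```

```bash
python3 r.py
```

```text
[-0.1941  0.2416  1.6973 -0.0642  0.7156  0.9013] 24.6167 [590.8987  -8.5735 222.7546] F tool [ 0.6668 -0.9066 -2.4199] T [ 0.2395 -0.1165 -0.0885] 0.6226788217277908 31.71089218725683 left [-0.0001 -0.0002  0.0107] [ 0.0052 -0.0101 -0.    ]
```

Request:
servo_tool(
  commands=[
    [0, [0, -0.0001, -0.0003], [0, 0, -1]],
    [0, [0, 0, -0.00015], [0, 0, -1]],
    [0, [0, 0, -0.00015], [0, 0, -1]],
    [0, [0, 0, -0.00015], [0, 0, -1]],
    [0, [0, 0, -0.00015], [0, 0, -1]],
    [0, [0, 0, 0], [0, 0, 0]],
  ],
)

```text
time_s: 25.12
eef_pos: [590.4, -8.4, 223.4]
ee_rot: [0.174, 0.843, 0.48, 0.169]
force: [-1.5, -0.1, 1.5]
grip_width: 0.624
grip_force: 31.7
```

```bash
python3 r.py
```

```text
[-0.1938  0.2399  1.6976 -0.0643  0.7173  0.3794] 25.1167 [590.3773  -8.3593 223.3577] F tool [-0.691  -0.4109 -2.0033] T [ 0.2975 -0.0448  0.0311] 0.6241757331427193 31.679313356171406 left [-0.      0.      0.0115] [ 0.0063 -0.0051 -0.    ]
```

Request:
servo_tool(
  commands=[
    [0, [0, 0, -0.00025], [0, 0, -1]],
    [0, [0, 0, -0.00015], [0, 0, -1]],
    [0, [0, 0, -0.00015], [0, 0, -1]],
    [0, [0, 0, -0.00015], [0, 0, -1]],
    [0, [0, 0, -0.00015], [0, 0, -1]],
    [0, [0, 0, 0], [0, 0, 0]],
  ],
)

```text
time_s: 25.62
eef_pos: [590.0, -8.2, 224.0]
ee_rot: [0.212, 0.69, 0.682, 0.118]
force: [-1.6, 0.5, 0.7]
grip_width: 0.623
grip_force: 31.6
```

```bash
python3 r.py
```

```text
[-0.1937  0.2384  1.6977 -0.0641  0.7189 -0.1433] 25.6167 [589.9695  -8.1929 224.0242] F tool [ 0.3203 -1.1312 -1.3806] T [ 0.2603  0.1696 -0.0982] 0.6228956825158202 31.609260458080826 left [-0.0001  0.0001  0.0123] [ 0.0069 -0.0022  0.    ]
```

Now turn with no lift, to feel whether it is still on the thread.

Request:
servo_tool(
  commands=[
    [0, [0, 0, -0.0001], [0, 0, -1]],
    [0, [0, 0, -0.00015], [0, 0, -1]],
    [0, [0, 0, -0.00015], [0, 0, -1]],
    [0, [0, 0, -0.0001], [0, 0, -1]],
    [0, [0, 0, -0.0001], [0, 0, -1]],
    [0, [0, 0, 0], [0, 0, 0]],
  ],
)

```text
time_s: 26.12
eef_pos: [589.7, -8.1, 224.6]
ee_rot: [0.235, 0.491, 0.837, 0.059]
force: [-1.2, 1.4, 2.2]
grip_width: 0.623
grip_force: 31.7
```

```bash
python3 r.py
```

```text
[-0.1936  0.2372  1.6975 -0.0641  0.7201 -0.6662] 26.1167 [589.7251  -8.1051 224.6499] F tool [ 0.9631  0.4737 -2.7094] T [0.1504 0.2948 0.0047] 0.623092233975023 31.692144093003662 left [-0.0001 -0.      0.013 ] [ 0.0082  0.0023 -0.    ]
```

Still threaded, at about 489° total.

Request:
servo_tool(
  commands=[
    [0, [0.0001, 0, -0.00035], [0, 0, -1]],
    [0, [0, 0, -0.00015], [0, 0, -1]],
    [0, [0, 0, -0.00015], [0, 0, -1]],
    [0, [0, 0, -0.00015], [0, 0, -1]],
    [0, [0, 0, -0.00015], [0, 0, -1]],
    [0, [0, 0, 0], [0, 0, 0]],
  ],
)

```text
time_s: 26.62
eef_pos: [589.1, -7.9, 225.3]
ee_rot: [0.242, 0.258, 0.935, -0.004]
force: [-0.4, 0.9, 2.2]
grip_width: 0.629
grip_force: 31.6
```

```bash
python3 r.py
```

```text
[-0.1934  0.2355  1.6979 -0.0642  0.722  -1.1892] 26.6167 [589.1326  -7.9033 225.2531] F tool [-0.2621  0.8902 -2.2476] T [ 0.0925  0.3372 -0.04  ] 0.62933692727688 31.62232427190247 left [-0.0003 -0.      0.0138] [0.0039 0.0018 0.    ]
```

Request:
servo_tool(
  commands=[
    [0, [0, 0, -0.00025], [0, 0, -1]],
    [0, [0, 0, -0.00015], [0, 0, -1]],
    [0, [0, 0, -0.00015], [0, 0, -1]],
    [0, [0, 0, -0.00015], [0, 0, -1]],
    [0, [0, 0, -0.00015], [0, 0, -1]],
    [0, [0, 0, 0], [0, 0, 0]],
  ],
)

```text
time_s: 27.12
eef_pos: [588.7, -7.8, 225.9]
ee_rot: [0.233, 0.007, 0.97, -0.066]
force: [-0.1, -0.4, 0.6]
grip_width: 0.625
grip_force: 31.5
```

```bash
python3 r.py
```

```text
[-0.1933  0.234   1.6978 -0.0642  0.7236 -1.7124] 27.1167 [588.7487  -7.8054 225.9393] F tool [-0.1475 -0.4725 -0.5669] T [-0.0541  0.2163 -0.0719] 0.6253446025567119 31.52491253329572 left [-0.0003 -0.0002  0.0146] [ 0.0023  0.0027 -0.    ]
```

Request:
servo_tool(
  commands=[
    [0, [0, 0, 0], [0, 0, -1]],
    [0, [0, 0, 0], [0, 0, -1]],
    [0, [0, 0, 0], [0, 0, -1]],
    [0, [0, 0, 0], [0, 0, 0]],
  ],
)

```text
time_s: 27.45
eef_pos: [588.9, -7.8, 226.3]
ee_rot: [0.22, -0.145, 0.959, -0.102]
force: [-1.6, 0.2, 3.6]
grip_width: 0.625
grip_force: 31.8
```

```bash
python3 r.py
```

```text
[-0.1933  0.2336  1.6975 -0.0642  0.7235 -2.0264] 27.45 [588.8775  -7.8175 226.3142] F tool [-0.0667 -0.347  -3.9485] T [-0.0865  0.2453 -0.076 ] 0.6247876857330577 31.793745015438617 left [ 0.     -0.0001  0.0148] [-0.002   0.0093 -0.    ]
```

Request:
servo_tool(
  commands=[
    [0, [0, 0, -0.0005], [0, 0, -0.5]],
    [0, [0, 0, -0.0002], [0, 0, -1]],
    [0, [0, 0, -0.00015], [0, 0, -1]],
    [0, [0, 0, -0.00015], [0, 0, -1]],
    [0, [0, 0, -0.00015], [0, 0, -1]],
    [0, [0, 0, -0.00015], [0, 0, -1]],
    [0, [0, 0, 0], [0, 0, 0]],
  ],
)

```text
time_s: 28.03
eef_pos: [588.2, -7.7, 227.1]
ee_rot: [0.182, -0.411, 0.879, -0.16]
force: [0.6, -0.4, 0.2]
grip_width: 0.626
grip_force: 31.5
```

```bash
python3 r.py
```

```text
[-0.1933  0.2316  1.6978 -0.0641  0.726  -2.6022] 28.0333 [588.1678  -7.6636 227.0591] F tool [-0.0562 -0.7177  0.1005] T [-0.2823  0.1216 -0.0137] 0.6257153108910308 31.50056285931896 left [-0.0001 -0.0003  0.0158] [-0.0009  0.0033 -0.    ]
```

Request:
servo_tool(
  commands=[
    [0, [0, 0, 0], [0, 0, -1]],
    [0, [0, 0, 0], [0, 0, -1]],
    [0, [0, 0, 0], [0, 0, 0]],
  ],
)

```text
time_s: 28.28
eef_pos: [588.3, -7.7, 227.3]
ee_rot: [0.164, -0.501, 0.831, -0.178]
force: [-0.2, 0.5, 1.1]
grip_width: 0.623
grip_force: 31.7
```

```bash
python3 r.py
```

```text
[-0.1933  0.2314  1.6976 -0.0641  0.7259 -2.8116] 28.2833 [588.2693  -7.6893 227.293 ] F tool [-0.474  -0.1334 -1.1707] T [-0.2525  0.1159 -0.0318] 0.6229611895325619 31.68626551762827 left [ 0.     -0.0001  0.016 ] [-0.0061  0.0043  0.    ]
```

Request:
servo_tool(
  commands=[
    [0, [0, 0, -0.0001], [0, 0, 0]],
    [-0.3, [0, 0, 0], [0, 0, 0]],
    [-0.45, [0, 0, 0], [0, 0, 0]],
    [-0.45, [0, 0, 0], [0, 0, 0]],
    [-0.45, [0, 0, 0], [0, 0, 1]],
    [-0.45, [0, 0, 0], [0, 0, 1]],
    [-0.45, [0, 0, 0], [0, 0, 1]],
    [-0.45, [0, 0, 0], [0, 0, 1]],
    [-0.45, [0, 0, 0], [0, 0, 1]],
    [-0.45, [0, 0, 0], [0, 0, 1]],
  ],
)

```text
time_s: 29.12
eef_pos: [588.2, -7.7, 227.3]
ee_rot: [0.211, -0.219, 0.945, -0.118]
force: [0.0, 0.1, -0.5]
grip_width: 0.725
grip_force: 0.0
```

Request:
servo_tool(
  commands=[
    [-0.45, [0, 0, 0], [0, 0, 1]],
    [-0.45, [0, 0, 0], [0, 0, 1]],
    [-0.45, [0, 0, 0], [0, 0, 1]],
    [-0.45, [0, 0, 0], [0, 0, 1]],
    [-0.45, [0, 0, 0], [0, 0, 1]],
    [-0.45, [0, 0, 0], [0, 0, 1]],
    [-0.45, [0, 0, 0], [0, 0, 1]],
    [-0.45, [0, 0, 0], [0, 0, 1]],
    [-0.45, [0, 0, 0], [0, 0, 1]],
    [-0.45, [0, 0, 0], [0, 0, 1]],
  ],
)

```text
time_s: 29.95
eef_pos: [588.2, -7.7, 227.3]
ee_rot: [0.242, 0.283, 0.928, 0.003]
force: [0.2, -0.3, -0.6]
grip_width: 0.725
grip_force: 0.0
```

Request:
servo_tool(
  commands=[
    [-0.45, [0, 0, 0], [0, 0, 1]],
    [-0.45, [0, 0, 0], [0, 0, 1]],
    [-0.45, [0, 0, 0], [0, 0, 1]],
    [-0.45, [0, 0, 0], [0, 0, 1]],
    [-0.45, [0, 0, 0], [0, 0, 1]],
    [-0.45, [0, 0, 0], [0, 0, 1]],
    [-0.45, [0, 0, 0], [0, 0, 1]],
    [-0.45, [0, 0, 0], [0, 0, 1]],
    [-0.45, [0, 0, 0], [0, 0, 1]],
    [-0.45, [0, 0, 0], [0, 0, 1]],
  ],
)

```text
time_s: 30.78
eef_pos: [588.2, -7.7, 227.3]
ee_rot: [0.208, 0.709, 0.662, 0.124]
force: [0.5, 0.3, -0.0]
grip_width: 0.726
grip_force: 0.0
```

Request:
servo_tool(
  commands=[
    [-0.45, [0, 0, 0], [0, 0, 1]],
    [-0.45, [0, 0, 0], [0, 0, 1]],
    [-0.4, [0, 0, 0], [0, 0, 0]],
    [-0.35, [0, 0, 0], [0, 0, 0]],
    [-0.3, [0, 0, 0], [0, 0, 0]],
    [-0.28, [0, 0, 0], [0, 0, 0]],
    [-0.26, [0, 0, 0], [0, 0, 0]],
    [-0.24, [0, 0, 0], [0, 0, 0]],
    [0, [0, 0, 0], [0, 0, 0]],
    [0, [0, 0, 0], [0, 0, 0]],
  ],
)

```text
time_s: 31.62
eef_pos: [588.1, -7.6, 227.4]
ee_rot: [0.195, 0.772, 0.587, 0.144]
force: [-3.9, 0.6, 1.8]
grip_width: 0.627
grip_force: 30.8
```

```bash
python3 r.py
```

```text
[-0.1932  0.231   1.6976 -0.0641  0.7264  0.1144] 31.6167 [588.1131  -7.5994 227.4305] F tool [-0.4719 -2.5975 -3.42  ] T [ 0.5117 -0.0355  0.0103] 0.6271790415459091 30.822732215747237 left [-0.0001  0.0002  0.0162] [ 0.0052 -0.0031  0.    ]
```

Request:
servo_tool(
  commands=[
    [0, [0, -0.0003, -0.0004], [0, 0, -0.5]],
    [0, [0, 0, -0.00015], [0, 0, -1]],
    [0, [0, 0, -0.00015], [0, 0, -1]],
    [0, [0, 0, -0.00015], [0, 0, -1]],
    [0, [0, 0, 0], [0, 0, 0]],
  ],
)

```text
time_s: 32.03
eef_pos: [587.8, -7.5, 228.1]
ee_rot: [0.218, 0.651, 0.719, 0.106]
force: [-0.3, -0.4, 0.4]
grip_width: 0.63
grip_force: 31.5
```

```bash
python3 r.py
```

```text
[-0.1932  0.2294  1.6982 -0.064   0.7269 -0.2556] 32.0333 [587.751   -7.5475 228.0542] F tool [-0.4993 -0.1541 -0.4743] T [ 0.2043  0.0937 -0.0571] 0.6301572900331412 31.493401061743498 left [-0.0001  0.0002  0.0169] [0.0116 0.001  0.    ]
```

Now 633° in total. I'll test with more turn and no lift.

Request:
servo_tool(
  commands=[
    [0, [0, 0, 0], [0, 0, -1]],
    [0, [0, 0, 0], [0, 0, -1]],
    [0, [0, 0, 0], [0, 0, -1]],
    [0, [0, 0, 0], [0, 0, 0]],
  ],
)

```text
time_s: 32.37
eef_pos: [587.9, -7.5, 228.4]
ee_rot: [0.232, 0.532, 0.811, 0.071]
force: [-1.3, 0.9, 2.5]
grip_width: 0.629
grip_force: 31.7
```

```bash
python3 r.py
```

```text
[-0.1932  0.229   1.6979 -0.064   0.7269 -0.5667] 32.3667 [587.8506  -7.5394 228.3831] F tool [ 0.4797  0.246  -2.891 ] T [0.1357 0.0934 0.0078] 0.6285806240408157 31.71032535843551 left [-0.0001 -0.0001  0.0172] [ 0.0155  0.0076 -0.    ]
```

Request:
servo_tool(
  commands=[
    [0, [0, 0, -0.0003], [0, 0, -1]],
    [0, [0, 0, -0.00015], [0, 0, -1]],
    [0, [0, 0, -0.00015], [0, 0, -1]],
    [0, [0, 0, -0.00012], [0, 0, -1]],
    [0, [0, 0, 0], [0, 0, -1]],
    [0, [0, 0, 0], [0, 0, 0]],
  ],
)

```text
time_s: 32.87
eef_pos: [587.5, -7.4, 229.0]
ee_rot: [0.243, 0.304, 0.921, 0.009]
force: [-1.6, 1.0, 3.6]
grip_width: 0.622
grip_force: 31.8
```

```bash
python3 r.py
```

```text
[-0.193   0.2276  1.6979 -0.0639  0.7284 -1.0882] 32.8667 [587.4861  -7.3996 229.0257] F tool [ 0.0888  0.5196 -4.0573] T [ 0.0125  0.2917 -0.0019] 0.6223902524926492 31.791047723963857 left [-0.0001 -0.0001  0.0179] [ 0.0097  0.0132 -0.    ]
```

Request:
servo_tool(
  commands=[
    [0, [0, 0, -0.0004], [0, 0, -0.5]],
    [0, [0, 0, -0.00015], [0, 0, -1]],
    [0, [0, 0, -0.00015], [0, 0, -1]],
    [0, [0, 0, -0.00015], [0, 0, -1]],
    [0, [0, 0, 0], [0, 0, -1]],
    [0, [0, 0, 0], [0, 0, 0]],
  ],
)

```text
time_s: 33.37
eef_pos: [587.1, -7.3, 229.6]
ee_rot: [0.238, 0.082, 0.967, -0.048]
force: [0.7, 1.3, 2.3]
grip_width: 0.627
grip_force: 31.6
```

```bash
python3 r.py
```

```text
[-0.193   0.2263  1.698  -0.0638  0.73   -1.558 ] 33.3667 [587.0672  -7.2784 229.5667] F tool [-1.5606  1.3036 -1.8926] T [-0.2354  0.0542 -0.0079] 0.6269893025369908 31.62006757222116 left [-0.0001 -0.0001  0.0186] [0.0034 0.0134 0.    ]
```

Request:
servo_tool(
  commands=[
    [0, [0, 0.0001, -0.0001], [0, 0, -1]],
    [0, [0, 0, 0], [0, 0, -1]],
    [0, [0, 0, 0], [0, 0, -1]],
    [0, [0, 0, 0], [0, 0, 0]],
  ],
)

```text
time_s: 33.7
eef_pos: [587.1, -7.2, 229.9]
ee_rot: [0.228, -0.07, 0.968, -0.085]
force: [-1.0, 0.7, 3.8]
grip_width: 0.629
grip_force: 31.8
```

```bash
python3 r.py
```

```text
[-0.1928  0.2259  1.6977 -0.064   0.7303 -1.8709] 33.7 [587.0837  -7.1858 229.858 ] F tool [-0.8526  0.0304 -3.915 ] T [-0.0923  0.0277 -0.0571] 0.6287048684033414 31.804004972800612 left [ 0.0001 -0.0002  0.0189] [-0.0023  0.0164  0.    ]
```

Request:
servo_tool(
  commands=[
    [0, [0, 0, -0.0004], [0, 0, -0.5]],
    [0, [0, 0, -0.00015], [0, 0, -1]],
    [0, [0, 0, -0.00015], [0, 0, -1]],
    [0, [0, 0, 0], [0, 0, -1]],
    [0, [0, 0, 0], [0, 0, -1]],
    [0, [0, 0, 0], [0, 0, 0]],
  ],
)

```text
time_s: 34.2
eef_pos: [586.6, -6.9, 230.3]
ee_rot: [0.201, -0.294, 0.925, -0.135]
force: [-2.0, 2.6, 4.1]
grip_width: 0.628
grip_force: 31.9
```

```bash
python3 r.py
```

```text
[-0.1925  0.2246  1.6979 -0.0637  0.732  -2.3414] 34.2 [586.6121  -6.9134 230.3286] F tool [-1.2277  1.5443 -4.8685] T [-0.367  -0.1454 -0.1055] 0.627798714508498 31.890054987743497 left [ 0.0001 -0.0004  0.0195] [-0.0041  0.0116  0.    ]
```

Run:
```python
from h import *
from rig import capture
c=capture("side");pickle.dump(c,open("s2.pkl","wb"))
im=c["pixels"][140:215,220:320,::-1];cv2.imwrite("pics/h2.png",cv2.resize(im,None,fx=8,fy=8,interpolation=cv2.INTER_CUBIC))
for d in(0,9,14,18): print(d,proj(c,TOP+(d-30)*A)-[220,140],proj(c,TOP+d*A)-[220,140])
```

```text
0 [[55.1879 41.7935]] [[49.7716 33.5789]]
9 [[53.5886 39.3681]] [[48.0979 31.0405]]
14 [[52.6908 38.0064]] [[47.158 29.615]]
18 [[51.9676 36.9096]] [[46.4009 28.4667]]
```

View pics/h2.png

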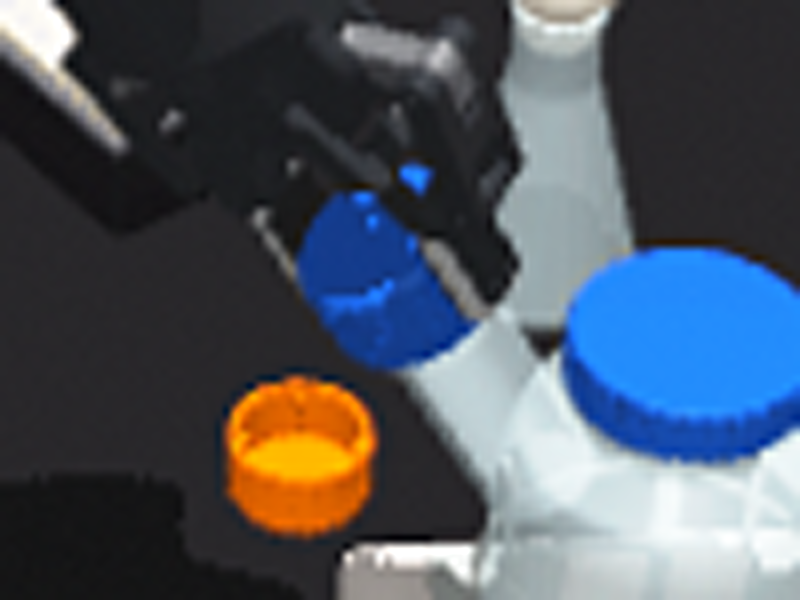

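The side view shows the gripped cap lined up with the neck. Its skirt edge runs from about (385,370) to (480,320) in the crop, well up the neck. I'll measure the climb against the first picture.

Run:
```python
from h import *
from scipy.ndimage import map_coordinates as mc
for f in("side.pkl","s2.pkl"):
    c=pickle.load(open(f,"rb"))
    im=c["pixels"].astype(float);b=im[...,2]-im[...,0]
    side=np.cross(A,[0,0,1]);side/=np.linalg.norm(side);up=np.cross(side,A)
    # camera-facing generatrices of the cap cylinder
    R=cv2.Rodrigues(c["rvec"])[0];o=-R.T@np.ravel(c["tvec"]);v=o-TOP;v-=v@A*A;v/=np.linalg.norm(v);w=np.cross(A,v)
    out=[]
    for th in(-40,-20,0,20,40):
        g=27*(v*np.cos(np.radians(th))+w*np.sin(np.radians(th)))
        t=np.arange(-45,0,.5);q=proj(c,np.array([TOP+g+x*A for x in t]))
        p=mc(b,[q[:,1],q[:,0]],order=1)
        i=np.argmax(p>50);out.append((th,t[i],p[i:i+20].max()))
    print(f,out)
```

```text
side.pkl [(-40, np.float64(-27.5), np.float64(120.4432106002141)), (-20, np.float64(-29.0), np.float64(157.39317178725344)), (0, np.float64(-30.0), np.float64(172.6825752016141)), (20, np.float64(-30.5), np.float64(186.68162804606843)), (40, np.float64(-31.0), np.float64(192.10793393967256))]
s2.pkl [(-40, np.float64(-11.5), np.float64(125.29136638948567)), (-20, np.float64(-12.0), np.float64(126.03341449672465)), (0, np.float64(-12.5), np.float64(127.96462926083952)), (20, np.float64(-11.5), np.float64(79.17113845295837)), (40, np.float64(-45.0), np.float64(19.985163479323777))]
```

Request:
servo_tool(
  commands=[
    [0, [0, 0.0002, -0.0003], [0, 0, 0]],
    [0, [0, 0, -0.0002], [0, 0, 0]],
    [0, [0, 0, 0], [0, 0, 0]],
  ],
)

```text
time_s: 34.5
eef_pos: [586.4, -6.8, 230.4]
ee_rot: [0.201, -0.294, 0.924, -0.135]
force: [1.4, 1.5, 1.8]
grip_width: 0.628
grip_force: 31.5
```

```bash
python3 r.py
```

```text
[-0.1923  0.224   1.6984 -0.0641  0.7322 -2.3422] 34.5 [586.3523  -6.8054 230.434 ] F tool [-2.4819 -0.1281 -1.2005] T [ 0.0372 -0.3195 -0.0104] 0.6281019770101389 31.530413143336773 left [ 0.     -0.0006  0.0198] [-0.0049  0.01    0.    ]
```

Request:
servo_tool(
  commands=[
    [0, [-0.0002, -0.0001, -0.0002], [0, 0, 0]],
    [0, [-0.0001, 0, -0.0001], [0, 0, 0]],
    [0, [0, 0, 0], [0, 0, 0]],
  ],
)

```text
time_s: 34.75
eef_pos: [586.3, -6.8, 230.7]
ee_rot: [0.201, -0.295, 0.924, -0.135]
force: [0.7, -0.6, 1.9]
grip_width: 0.626
grip_force: 31.5
```

```bash
python3 r.py
```

```text
[-0.1921  0.224   1.6976 -0.0645  0.7338 -2.3444] 34.75 [586.2827  -6.7679 230.6511] F tool [-0.7101 -1.5623 -1.2698] T [ 0.0509 -0.1316  0.0082] 0.6260326517482699 31.468270970508456 left [ 0.     -0.0006  0.02  ] [-0.0016  0.0033 -0.    ]
```

Request:
servo_tool(
  commands=[
    [0, [0, -0.0003, -0.0002], [0, 0, 0]],
    [0, [0, 0, -0.0002], [0, 0, 0]],
    [0, [0, 0, 0], [0, 0, 0]],
  ],
)

```text
time_s: 35.0
eef_pos: [586.1, -6.9, 231.0]
ee_rot: [0.2, -0.296, 0.924, -0.135]
force: [0.7, 0.5, -0.3]
grip_width: 0.626
grip_force: 31.6
```

```bash
python3 r.py
```

```text
[-0.1924  0.2234  1.6972 -0.0641  0.7352 -2.3456] 35.0 [586.1144  -6.886  230.9933] F tool [-0.7063  0.1305  0.5372] T [-0.1366  0.0074 -0.0359] 0.6264877467065239 31.63068652153015 left [-0.0001 -0.0005  0.0203] [ 0.0022  0.0008 -0.    ]
```

Request:
servo_tool(
  commands=[
    [0, [0, 0, -0.0002], [0, 0, 0]],
    [0, [0, 0, -0.0002], [0, 0, 0]],
    [0, [0, 0, 0], [0, 0, 0]],
    [0, [0, 0, 0], [0, 0, 0]],
  ],
)

```text
time_s: 35.33
eef_pos: [586.0, -6.8, 231.5]
ee_rot: [0.201, -0.296, 0.924, -0.135]
force: [0.4, -0.4, -0.1]
grip_width: 0.628
grip_force: 31.7
```

```bash
python3 r.py
```

```text
[-0.1924  0.2224  1.6971 -0.064   0.7359 -2.3459] 35.3333 [585.9935  -6.8424 231.5408] F tool [-0.0371 -0.4543  0.2738] T [-0.2318  0.141   0.0262] 0.6281154172178289 31.660479549318552 left [ 0.     -0.0004  0.0209] [-0.0008  0.0036 -0.    ]
```

Request:
servo_tool(
  commands=[
    [0, [0, 0, -0.0003], [0, 0, 0]],
    [0, [0, 0, -0.0003], [0, 0, 0]],
    [0, [0, 0, -0.0003], [0, 0, 0]],
    [0, [0, 0, 0], [0, 0, 0]],
  ],
)

```text
time_s: 35.67
eef_pos: [585.7, -6.7, 232.5]
ee_rot: [0.201, -0.296, 0.924, -0.136]
force: [0.5, 1.0, 0.1]
grip_width: 0.626
grip_force: 31.7
```

```bash
python3 r.py
```

```text
[-0.1923  0.2207  1.6967 -0.0639  0.7374 -2.346 ] 35.6667 [585.722   -6.7259 232.5268] F tool [-1.0324  0.4467 -0.0124] T [-0.2173  0.1494  0.0128] 0.626379916820314 31.662328485399485 left [ 0.0002 -0.0002  0.0219] [-0.0041  0.0073  0.    ]
```

Free. I'll draw it straight out, about 20 mm.

Request:
servo_tool(
  commands=[
    [0, [0, 0, -0.001], [0, 0, 0]],
    [0, [0, 0, -0.0015], [0, 0, 0]],
    [0, [0, 0, -0.0015], [0, 0, 0]],
    [0, [0, 0, 0], [0, 0, 0]],
  ],
)

```text
time_s: 36.0
eef_pos: [583.9, -6.2, 236.4]
ee_rot: [0.201, -0.296, 0.924, -0.136]
force: [-0.5, -0.4, 0.0]
grip_width: 0.624
grip_force: 31.7
```

```bash
python3 r.py
```

```text
[-0.1919  0.2128  1.6961 -0.0636  0.7455 -2.3462] 36.0 [583.9478  -6.1671 236.4161] F tool [ 0.6064 -0.1171 -0.1923] T [-0.2086  0.1237 -0.0195] 0.6242936398079717 31.66401573456824 left [ 0.0003 -0.0001  0.0262] [-0.0073  0.0111 -0.    ]
```

Request:
servo_tool(
  commands=[
    [0, [0, 0, -0.003], [0, 0, 0]],
    [0, [0, 0, -0.004], [0, 0, 0]],
    [0, [0, 0, -0.006], [0, 0, 0]],
    [0, [0, 0, -0.01], [0, 0, 0]],
    [0, [0, 0, -0.01], [0, 0, 0]],
    [0, [0, 0, -0.01], [0, 0, 0]],
    [0, [0, 0, -0.01], [0, 0, 0]],
    [0, [0, 0, -0.008], [0, 0, 0]],
    [0, [0, 0, -0.004], [0, 0, 0]],
    [0, [0, 0, 0], [0, 0, 0]],
  ],
)

```text
time_s: 36.83
eef_pos: [554.5, 2.5, 294.6]
ee_rot: [0.202, -0.296, 0.924, -0.136]
force: [-0.5, -0.5, -0.6]
grip_width: 0.625
grip_force: 31.7
```

Request:
servo_tool(
  commands=[
    [0, [0, 0, 0], [0, 0, 0.5]],
    [0, [0, 0, 0], [0, 0, 1]],
    [0, [0, 0, 0], [0, 0, 1]],
    [0, [0, 0, 0], [0, 0, 1]],
    [0, [0, 0, 0], [0, 0, 1]],
    [0, [0, 0, 0], [0, 0, 1]],
    [0, [0, 0, 0], [0, 0, 1]],
    [0, [0, 0, 0], [0, 0, 1]],
    [0, [0, 0, 0], [0, 0, 0.5]],
    [0, [0, 0, 0], [0, 0, 0]],
  ],
)

```text
time_s: 37.67
eef_pos: [554.5, 2.3, 292.8]
ee_rot: [0.238, 0.107, 0.964, -0.042]
force: [-0.5, 0.3, -0.8]
grip_width: 0.622
grip_force: 31.7
```

Run:
```python
from h import *
s,p,R=st();a=align(R,[0,0,-1]);R2=R*Rn.from_rotvec(a*np.radians(6))
print(s["joints"],p,s["grip_width"],s["force"],s["time_s"],"align",a,"then",go(p,R2,[DISH[0],DISH[1],p[2]]))
```

```text
[-0.1854  0.1012  1.6762 -0.06    0.8786 -1.5092] [554.5458   2.3156 292.807 ] 0.6223103753357153 [-0.5104  0.2748 -0.8016] 37.6667 align [-0.2979  4.6551 -0.    ] then [ 0.0014 -0.3168  0.    ]
```

Request:
servo_tool(
  commands=[
    [0, [0, 0, 0], [-0.03, 0.465, 0]],
    [0, [0, 0, 0], [-0.06, 0.93, 0]],
    [0, [0, 0, 0], [-0.06, 0.93, 0]],
    [0, [0, 0, 0], [-0.06, 0.93, 0]],
    [0, [0, 0, 0], [-0.06, 0.93, 0]],
    [0, [0, 0, 0], [-0.03, 0.465, 0]],
    [0, [0, -0.01, 0], [0, 0, 0]],
    [0, [0, -0.02, 0], [0, 0, 0]],
    [0, [0, -0.03, 0], [0, 0, 0]],
    [0, [0, -0.035, 0], [0, 0, 0]],
  ],
)

```text
time_s: 38.5
eef_pos: [533.5, -90.9, 293.2]
ee_rot: [0.001, 0.107, 0.994, -0.001]
force: [-0.8, -0.5, -0.2]
grip_width: 0.629
grip_force: 31.7
```

Request:
servo_tool(
  commands=[
    [0, [0, -0.035, 0], [0, 0, 0]],
    [0, [0, -0.035, 0], [0, 0, 0]],
    [0, [0, -0.035, 0], [0, 0, 0]],
    [0, [0, -0.035, 0], [0, 0, 0]],
    [0, [0, -0.03, 0], [0, 0, 0]],
    [0, [0, -0.025, 0], [0, 0, 0]],
    [0, [0, -0.018, 0], [0, 0, 0]],
    [0, [0, -0.009, 0], [0, 0, 0]],
    [0, [0, 0, 0], [0, 0, 0]],
    [0, [0, 0, 0], [0, 0, 0]],
  ],
)

```text
time_s: 39.33
eef_pos: [485.8, -306.7, 293.5]
ee_rot: [0.001, 0.109, 0.994, -0.0]
force: [0.2, -0.0, -0.7]
grip_width: 0.622
grip_force: 31.7
```

```bash
cat > r2.py <<'E'
from h import *
s,p,R=st();print(s["joints"],p,s["grip_width"],s["force"],s["time_s"],"align",align(R,[0,0,-1]),"go",go(p,R,[DISH[0],DISH[1],4]))
E
python3 r2.py
python3 - <<'E'
from h import *
from rig import capture
c=capture("side");pickle.dump(c,open("s3.pkl","wb"))
im=c["pixels"][190:384,200:400,::-1];cv2.imwrite("pics/h3.png",cv2.resize(im,None,fx=3,fy=3,interpolation=cv2.INTER_CUBIC))
E
```

```text
[-0.7671  0.3905  1.2293  0.0004  1.5201 -2.1201] [ 485.8258 -306.7065  293.453 ] 0.6223859456484448 [ 0.2223 -0.0006 -0.7417] 39.3333 align [-0.0054  0.0161  0.    ] go [ 0.0023 -0.      0.2894]
```

View pics/h3.png

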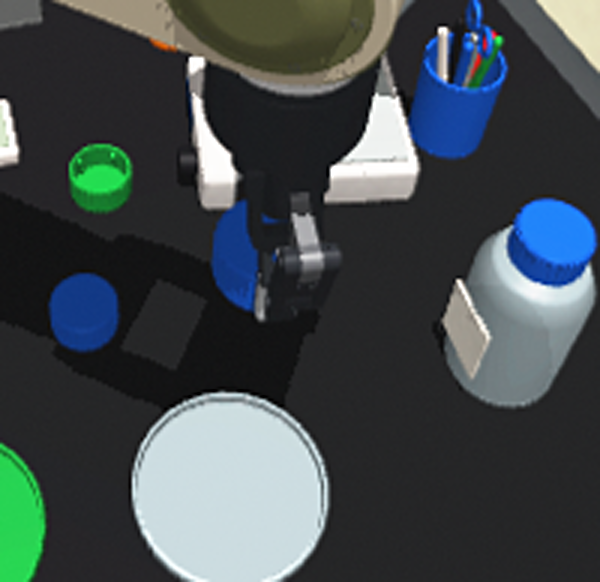

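The gripped cap is upright at (245,255) in the crop, the dish below it at (230,490) is empty, and the way down is clear.

Request:
servo_tool(
  commands=[
    [0, [0.0023, 0, 0.01], [0, 0, 0]],
    [0, [0, 0, 0.025], [0, 0, 0]],
    [0, [0, 0, 0.035], [0, 0, 0]],
    [0, [0, 0, 0.035], [0, 0, 0]],
    [0, [0, 0, 0.035], [0, 0, 0]],
    [0, [0, 0, 0.03], [0, 0, 0]],
    [0, [0, 0, 0.03], [0, 0, 0]],
    [0, [0, 0, 0.025], [0, 0, 0]],
    [0, [0, 0, 0.015], [0, 0, 0]],
    [0, [0, 0, 0], [0, 0, 0]],
  ],
)

```text
time_s: 40.22
eef_pos: [483.1, -304.4, 50.6]
ee_rot: [-0.001, 0.108, 0.994, 0.001]
force: [-0.2, -0.2, 0.1]
grip_width: 0.631
grip_force: 31.8
```

Request:
servo_tool(
  commands=[
    [0, [0, 0, 0.012], [0, 0, 0]],
    [0, [0, 0, 0.01], [0, 0, 0]],
    [0, [0, 0, 0.007], [0, 0, 0]],
    [0, [0, 0, 0.004], [0, 0, 0]],
    [0, [0, 0, 0.003], [0, 0, 0]],
    [0, [0, 0, 0], [0, 0, 0]],
    [0, [0, 0, 0], [0, 0, 0]],
  ],
)

```text
time_s: 40.8
eef_pos: [484.2, -307.0, 17.8]
ee_rot: [0.001, 0.109, 0.994, -0.001]
force: [0.4, 0.1, -0.8]
grip_width: 0.627
grip_force: 31.8
```

```bash
python3 r2.py
```

```text
[-0.7695  0.6634  1.5657  0.0003  0.9105 -2.1221] [ 484.1727 -307.       17.8059] 0.6273204210063014 [ 0.3718  0.14   -0.8027] 40.8 align [-0.0084  0.0175  0.    ] go [0.0003 0.0005 0.0138]
```

Next I go down in fine steps, feeling for the floor.

Request:
servo_tool(
  commands=[
    [0, [0, 0, 0.002], [0, 0, 0]],
    [0, [0, 0, 0.002], [0, 0, 0]],
    [0, [0, 0, 0.002], [0, 0, 0]],
    [0, [0, 0, 0.0015], [0, 0, 0]],
    [0, [0, 0, 0.0015], [0, 0, 0]],
    [0, [0, 0, 0], [0, 0, 0]],
  ],
)

```text
time_s: 41.3
eef_pos: [483.9, -306.8, 8.2]
ee_rot: [0.0, 0.109, 0.994, -0.0]
force: [-0.1, 0.7, -0.5]
grip_width: 0.626
grip_force: 31.8
```

Request:
servo_tool(
  commands=[
    [0, [0, 0, 0.0006], [0, 0, 0]],
    [0, [0, 0, 0.0006], [0, 0, 0]],
    [0, [0, 0, 0], [0, 0, 0]],
  ],
)

```text
time_s: 41.55
eef_pos: [484.1, -306.9, 7.3]
ee_rot: [0.001, 0.109, 0.994, -0.0]
force: [-0.2, -0.5, 0.0]
grip_width: 0.628
grip_force: 31.8
```

Request:
servo_tool(
  commands=[
    [0, [0, 0, 0.0006], [0, 0, 0]],
    [0, [0, 0, 0.0006], [0, 0, 0]],
    [0, [0, 0, 0], [0, 0, 0]],
  ],
)

```text
time_s: 41.8
eef_pos: [484.0, -306.8, 6.0]
ee_rot: [0.001, 0.109, 0.994, -0.0]
force: [0.1, -0.2, 0.1]
grip_width: 0.629
grip_force: 31.8
```

Request:
servo_tool(
  commands=[
    [0, [0, 0, 0.0006], [0, 0, 0]],
    [0, [0, 0, 0], [0, 0, 0]],
    [0, [0, 0, 0], [0, 0, 0]],
  ],
)

```text
time_s: 42.05
eef_pos: [484.1, -306.9, 5.6]
ee_rot: [0.001, 0.109, 0.994, -0.0]
force: [-0.2, -0.0, 0.3]
grip_width: 0.621
grip_force: 31.8
```

Request:
servo_tool(
  commands=[
    [0, [0, 0, 0.0006], [0, 0, 0]],
    [0, [0, 0, 0], [0, 0, 0]],
    [0, [0, 0, 0], [0, 0, 0]],
  ],
)

```text
time_s: 42.3
eef_pos: [484.2, -306.9, 5.5]
ee_rot: [0.001, 0.109, 0.994, -0.0]
force: [-2.3, 1.7, 5.4]
grip_width: 0.623
grip_force: 32.2
```

Request:
servo_tool(
  commands=[
    [0, [0, 0, -0.0002], [0, 0, 0]],
    [-0.3, [0, 0, 0], [0, 0, 0]],
    [-0.4, [0, 0, 0], [0, 0, 0]],
    [-0.55, [0, 0, 0], [0, 0, 0]],
    [-0.55, [0, 0, 0], [0, 0, 0]],
    [-0.55, [0, 0, 0], [0, 0, 0]],
  ],
)

```text
time_s: 42.8
eef_pos: [484.0, -306.8, 5.0]
ee_rot: [0.001, 0.109, 0.994, -0.0]
force: [0.9, -0.1, -0.5]
grip_width: 0.775
grip_force: 0.0
```

Request:
servo_tool(
  commands=[
    [-0.55, [0, 0, -0.003], [0, 0, 0]],
    [-0.55, [0, 0, -0.006], [0, 0, 0]],
    [-0.55, [0, 0, -0.01], [0, 0, 0]],
    [-0.55, [0, 0, -0.02], [0, 0, 0]],
    [-0.55, [0, 0, -0.03], [0, 0, 0]],
    [-0.55, [0, 0, -0.035], [0, 0, 0]],
    [-0.55, [0, 0, -0.035], [0, 0, 0]],
    [-0.55, [0, 0, -0.03], [0, 0, 0]],
    [-0.55, [0, 0, -0.02], [0, 0, 0]],
    [-0.55, [0, 0, 0], [0, 0, 0]],
  ],
)

```text
time_s: 43.63
eef_pos: [485.1, -307.8, 200.1]
ee_rot: [0.004, 0.109, 0.994, -0.003]
force: [-0.4, -0.4, 0.6]
grip_width: 0.773
grip_force: 0.0
```

Run:
```python
from h import *
from rig import capture
c=capture("side");C=cloud(c)
m=(blue(c)>0)&(np.linalg.norm(C[...,:2]-DISH[:2],axis=-1)<70)&(C[...,2]>2)&(C[...,2]<60)
P=C[m];print(len(P),P.min(0),P.max(0),np.median(P[P[:,2]>30],0),P[P[:,2]>31][:,2].std())
im=c["pixels"][100:384,180:400,::-1];cv2.imwrite("pics/h4.png",cv2.resize(im,None,fx=2,fy=2,interpolation=cv2.INTER_CUBIC))
```

```text
597 [ 457.1858 -333.8146    5.8154] [ 508.6984 -282.3788   38.4929] [ 482.5941 -308.9226   34.8178] 1.4979008777560117
```

View pics/h4.png

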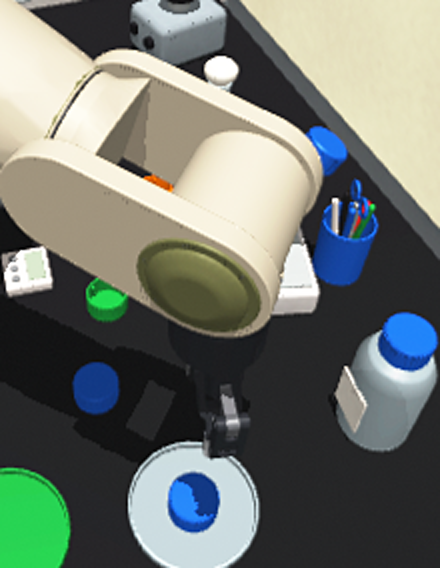

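The cap stands upright and flat in the middle of the dish, at (193,500) in the crop. Its top measures about 34 mm (4 mm floor + 30 mm cap), and the gripper is clear of it.

```bash
python3 -c "
from rig import *
print(finish_job())"
```

```text
the job is handed in; nothing more can be done
None
```

The cap is unscrewed and standing open side down and flat in the middle of the clear dish, with the gripper let go and clear. I handed the job in after about 44 s; the axial force on the cap peaked at about 5 N as it unscrewed and again as it touched down.

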